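Run in the lock screw of a hub holding block

ROBOT

A 6-joint arm with a two-finger parallel gripper is mounted at the origin on the work surface. World frame = base frame: x ahead of the robot, y to its left, z up, the work surface at z = 0. Lengths are in m, angles in rad, forces in N, time in s.
With the tool pointing down it reaches from about 0.325 to 0.875 m from the base axis. Payload 4.4 kg.
Tool frame: the origin (TCP) lies at the very end of the fingers, on their centre line; the grasp point (between the pads) lies 19 mm behind it (bot.grasp_offset is the distance from the TCP to the grasp point, in m); z points along the fingers, y is the direction in which the jaws open and shut (so a half turn about z gives the same grasp; the last joint's range is limited). The gripper opens to 85 mm and grips with 20 to 120 N. Pads are 22 mm wide; open, the fingers measure 114 mm over their backs; the gripper's body (76 mm by 85 mm) begins 54 mm behind the grasp point. The pads swing forward as they close: fully open they stand 13 mm farther back than shut.
Start: joints at [-1.427, 0.207, 1.542, -0, 1.393, -0.15], TCP at [0.167, -0.55, 0.231] pointing down, gripper open.
Joint ranges: [-2.73, 2.73], [-0.86, 2.22], [0.23, 2.46], [-1.11, 4.25], [0.08, 2.63], [-2.82, 2.82]. Speed limits (rad/s): [2.79, 2.79, 3.14, 3.14, 3.14, 3.14].

INTERFACE

Orientations are given as a unit quaternion [x, y, z, w].
In Python, from cell import bot, eyes, nets gives the robot as it stands.
- The arm moves only by the tool move_arm, never from a script. Its argument "steps" is a list of rows, each an object of numbers: "x", "y", "z": the shift along the tool's x, y, z in m; "rx", "ry", "rz": the turn, a rotation vector about the tool's x, y, z in rad. In form: [{"x": .., "y": .., "z": .., "rx": .., "ry": .., "rz": ..}, ...]. A call has exactly 10 rows; each row shifts and turns the pose as measured when the row begins, along the tool's axes as they then stand; what a row does not reach is not made up. A row lasts 1/10 s, in which the tool goes at most 50 mm and 8.59 degrees, less where a joint would pass 70% of its speed; a pose out of reach is approached as far as the arm can. A call is refused whole if a number of a shift passes 0.05 or a number of a turn 0.15, either way. A call with a gripper value outside its range is refused whole. "jaw" is the finger opening in m, from 0 to 0.0854, set as the call begins (left out, the last holds). The fingers move at their own pace and stop on an object; "newtons" is the grip in N (left out, the last holds). Time passes only in rows, so rows that do not move let the fingers close, or fill a call up. It gives the time, the measured TCP pose, the force and the opening at its end, in the units of the state.
- bot.get_state(): the state, without advancing time (a new reading comes with each control period).
- eyes.read_camera(name): name is "scene" or "top"; returns the picture (480x640x3 uint8, red, green, blue); there is no depth.
- eyes.camera_params(name): a dict with "fovy" (degrees; the focal length in pixels is half the picture's height over the tangent of half this angle, whatever the lens; pixels are square), "cx", "cy" (the principal point, pixels), "R" (3x3) and "t" (3): a world point X has camera coordinates R X + t. Camera axes: x right, y down, z forward; pixel columns grow to the right and rows downward; lengths in m; the calibration is good to about 2 mm. A picture is of the moment at which its call begins. camera_params takes no time and is no camera call.
- bot.close_job(): hands the job in, once; it reports no verdict.
Trained networks look in the newest picture that a camera, given by its name, has taken for a name from the list of things; names that differ only in an ending like _2 or _b are one class to them, and where a whole thing is asked for, a point or a joint stands for the part that bears it (a point fixed in the world has none). Each returns a list of dicts, best first, with "confidence" (0 to 1); they miss things now and then, are a little off and sometimes report something else, mostly with a low value. They report only what shows in the picture. A call takes as long as a camera call. They do not tell look-alikes from the thing itself.
- nets.search_frame(camera, name): "location" ([x, y, z] in m, in the coordinates of the camera as it stood for that picture, good to about 4 mm: the middle of the surface that is visible of it).
- nets.cut_out(camera, name): "mask" (480x640 bool, what is visible of it).
The state is a dict: "time_s": time; "joint_positions": joint angles; "dq": joint speeds; "tau": joint torques, N m; "ee_pos": TCP position; "tcp_rot": TCP orientation; "ft_force": force on the tool from outside, world axes, zero at the start; "ft_torque": the same for the moment, N m; "gripper_width": finger opening in m.
Only numpy, scipy, OpenCV 4.12 (cv2) and the standard library are available. Lean on these libraries where they do the work, as an engineer would, in place of code of your own. Each camera call takes 0.05 s, during which the arm holds its last target. There are 200 camera calls.

TASK

Take the flat-bladed driver (square wooden handle) from the rack, fit its blade into the slot of the sprung lock screw in the hub holding block and, keeping the blade pressed into the slot, turn the screw clockwise until it comes to its stop and is snug. Be gentle: do not push the screw to the bottom of its spring, and do not force it past snug. Then put the driver back upright in the same rack hole it came from and let go; leave the other things on the bench alone.

Things in the scene. Friction and masses are not known exactly. Their poses are not given: they have to be found in the camera images.
- driver: Stubby flat driver, loose, standing upright in either of the two rack holes; 100 mm long, 140 g give or take a quarter. Origin at the middle of the blade's tip, z up towards the handle. Steel blade 20 mm wide along x, 2.4 mm thick along y, z 0 to 12; then a 14 by 4 mm neck to z 17 and a 10 mm round stem. The blade is alike after a half turn.
- handle (a point): Middle of the driver's handle, 72.5 mm above the blade's tip, same axes: a square wooden handle 24 by 24 mm, sides along x and y, reaching from 45 to 100 mm above the tip. Below it a round steel flange, 36 mm diameter, 40 to 45 mm above the tip, whose underside rests on the rack's top.
- hexdriver: The other tool in the rack, to be left there: a driver with a round black handle of 26 mm diameter, 87 mm long, same flange, thin round tip. Origin at the tip's end, z up.
- rack: Fixed wooden rack block, 60 (x) by 150 (y) by 48 mm high, origin at the centre of its underside, upright. Two round holes from above, 25 mm diameter, 44 mm deep, at y = -40 and y = +40 mm.
- block: Fixed dark steel holding block, 40 mm high, 85 mm along its x; along its y from -155 to +55 mm. Origin at its underside, straight below the lock screw's axis. A bicycle hub (52 mm diameter, top 96 mm above the bench) stands on it at y = -105 mm.
- bore (a point): Point on the lock screw's vertical axis at the height of the block's top (40 mm above the bench), with the block's axes. Around it stands a round fixed steel collar, 41 mm outside and 29 mm inside diameter, whose rim is 26 to 30 mm above this point (it differs and is not measured). In the collar stands the screw's head.
- slot_zone (a point): On the screw axis, 24 mm above bore, block's axes: where the face of the 26 mm round screw head is, or up to 4 mm higher; the face is 2 mm below the collar's rim when not pressed. A slot 4.4 mm wide, 6 mm deep crosses the whole head. At screw = 0 it lies along the block's x, give or take 0.25 rad (it differs, not measured): find it by sight or feel.
- screw (a joint): Turn of the lock screw in its thread, rad, growing clockwise seen from above (tightening); starts between 0 and 0.2, firm stop at 0.9. It turns against about 0.08 N m of friction, stays where it is left, and does not sink as it turns.
- press (a joint): How far the screw is pushed down against its spring, m, 0 to 0.010 where it bottoms. The spring starts at 2 N and grows 1 N per mm. Pushing beyond 0.0095 (11.5 N) counts as bottomed and is too hard.
- windup (a joint): Twist of the rubber-mounted threaded insert that carries the screw, rad, positive clockwise: 1 N m of torque on the screw twists it 1 rad, so it is the torque now on the screw in N m. Merely turning the screw gives about 0.08; 0.15 or more at the stop is snug, over 0.40 is forced. It springs back when released; the slot turns with it.
- rotor: Brake rotor, 140 mm diameter, 3 mm thick, lying flat, loose on the bench, to be left alone. Origin at its underside.
- jar: Small jar, 60 mm diameter, 60 mm high, loose on the bench, to be left alone. Origin at its underside.
- oiler: Oil bottle, 50 mm diameter, 130 mm high, loose on the bench, to be left alone. Origin at its underside.
- carton: Cardboard carton, 60 by 90 by 45 mm, loose on the bench, to be left alone. Origin at its underside.
- offcut: Wood offcut, 70 by 70 by 50 mm, loose on the bench, to be left alone. Origin at its underside.
- wrench: Steel wrench lying flat, loose on the bench, to be left alone. Origin at its underside.
- bin: Blue open parts bin, 120 by 160 by 70 mm, loose on the bench, to be left alone. Origin at its underside.
Things that resemble listed ones, but are neither listed nor needed, are in the scene too. Leave any green look-alike of the driver alone. Leave any turquoise look-alike of the block alone.

How it is judged:
On the way, in this order (a step that is already met when the one before it is completed fails the run):
1. the flat driver is lifted out of the rack (distance of driver from where it was at the start of the episode above 0.06 m), for 0.1 s.
2. the screw is at its stop (0.84 rad or more) and snug (0.15 N m or more) with the blade pressed in (the screw pushed down 1 mm or more) (value of joint screw above 0.84 rad and value of joint windup above 0.15 rad and value of joint press above 0.001 m and horizontal distance between driver and bore below 0.008 m), for 0.1 s.
At the end, for the whole second after the job is handed in: The screw is still at its stop (joint at 0.82 rad or more), and the flat driver stands released, upright (within 0.08 rad) and at rest in the rack hole it came from, its blade tip within 6 mm of where it started, any turn about its own axis (value of joint screw above 0.82 rad and distance of driver from where it was at the start of the episode below 0.006 m and angle between driver's own z axis and vertical below 0.08 rad and linear speed of driver below 0.02 m/s and contact force between driver and rack above 0.3 N); the robot touches nothing.
It fails at once if the screw is pushed to the bottom of its spring (more than 9.5 mm, 11.5 N) (value of joint press above 0.0095 m).
It fails at once if the screw is forced: more than 0.40 N m clockwise, or as much backwards (value of joint windup above 0.4 rad or value of joint windup below -0.4 rad).
It fails at once if the other driver or a bystander is moved by more than 20 mm (distance of any of rotor, jar, oiler, carton, offcut, wrench, bin, hexdriver from where it was at the start of the episode above 0.02 m).
It also fails if it takes over 72 s, if anything falls off the work surface, if the arm or the gripper's body presses on something with over 40 N, if the wrist force passes 120 N, or if a joint passes its speed limit or range.

## Working session

There is one attempt and no reset: what is moved stays moved. The work goes in short steps, Python scripts to look and compute and a tool call to move; the robot and the scene stay as the last step left them, time stands still between calls to the robot, and variables do not carry over. Pictures are saved under pics/ and viewed, about 8 in all and at most 12, crops included, and the job is handed in when it is done.

Besides the shell and the picture viewer there is one more tool, called after ">>>" as name(argument=value, ...), one argument or row to a line, values as JSON. move_arm: Moves the arm, as the interface text tells. Its arguments: {"type":"object","properties":{"steps":{"type":"array","items":{"type":"object","properties":{"x":{"type":"number"},"y":{"type":"number"},"z":{"type":"number"},"rx":{"type":"number"},"ry":{"type":"number"},"rz":{"type":"number"}}}},"jaw":{"type":"number"},"newtons":{"type":"number"}},"required":["steps"]}

```bash
mkdir -p pics
cat > h.py <<'E'
import numpy as np, cv2
from cell import bot, eyes, nets
def K(c):
    p=eyes.camera_params(c); f=240/np.tan(np.radians(p["fovy"])/2)
    return p,f,np.array(p["R"]),np.array(p["t"])
def proj(c,X):
    p,f,R,t=K(c); q=R@np.array(X)+t
    return np.array([p["cx"]+f*q[0]/q[2],p["cy"]+f*q[1]/q[2]])
def ray(c,u,v,z):
    p,f,R,t=K(c); d=R.T@np.array([(u-p["cx"])/f,(v-p["cy"])/f,1]); o=-R.T@t
    return o+d*(z-o[2])/d[2]
def w(c,l):
    p,f,R,t=K(c); return R.T@(np.array(l)-t)
def save(c,n,img=None):
    i=eyes.read_camera(c); cv2.imwrite(f"pics/{n}.png",i[:,:,::-1]); return i
E
python3 - <<'E'
from h import *
np.set_printoptions(precision=4,suppress=True)
for c in("scene","top"):
    save(c,c+"0"); p,f,R,t=K(c); print(c,f,p["cx"],p["cy"],-R.T@t,R.tolist())
    for n in("driver","handle","hexdriver","rack","block","bore","slot_zone","oiler","jar","carton","bin"):
        for d in nets.search_frame(c,n)[:3]:
            print(n,round(d["confidence"],2),w(c,d["location"]),proj(c,w(c,d["location"])).round())
print(bot.get_state())
E
```

```text
scene 468.3928507520895 323.7864785564156 236.88542674051294 [ 1.0518 -0.1589  0.9443] [[0.3081259374244191, 0.9512947830703447, -0.009830686113816269], [0.7819435459575217, -0.25913150300384585, -0.5669348772886925], [-0.5418696315735916, 0.16700029896414356, -0.8237039532041758]]
driver 0.83 [0.5407 0.3855 0.0758] [483. 216.]
driver 0.7 [0.52   0.2858 0.0848] [441. 218.]
handle 0.65 [0.5167 0.2878 0.0854] [441. 216.]
handle 0.58 [0.5389 0.3852 0.0715] [482. 217.]
handle 0.32 [ 0.6327 -0.4365  0.018 ] [133. 371.]
hexdriver 0.54 [0.5473 0.2117 0.0772] [416. 237.]
hexdriver 0.47 [ 0.7462 -0.1048  0.0423] [307. 369.]
hexdriver 0.2 [0.3985 0.0285 0.0007] [318. 227.]
rack 0.71 [0.5466 0.2423 0.0479] [426. 241.]
block 0.67 [ 0.6064 -0.2366  0.0433] [226. 325.]
block 0.6 [ 0.2235 -0.3012  0.0387] [171. 198.]
bore 0.77 [ 0.2242 -0.299   0.0417] [172. 197.]
bore 0.75 [ 0.6063 -0.2379  0.0415] [226. 326.]
bore 0.66 [ 0.7484 -0.1059  0.0455] [306. 369.]
slot_zone 0.77 [ 0.6112 -0.2376  0.0398] [226. 328.]
slot_zone 0.73 [ 0.2183 -0.304   0.0382] [170. 197.]
oiler 0.75 [0.7688 0.2342 0.0867] [4
[... 1219 characters left out ...]
 [0.7503 0.2454 0.0856] [236. 127.]
jar 0.82 [0.6727 0.0481 0.0603] [313. 160.]
jar 0.68 [0.3934 0.0291 0.0077] [320. 271.]
carton 0.74 [ 0.7379 -0.1041  0.0431] [372. 138.]
bin 0.92 [ 0.651  -0.4405  0.0122] [498. 175.]
{'time_s': 1.2, 'joint_positions': array([-1.4275,  0.2066,  1.5415, -0.    ,  1.3935, -0.1505]), 'dq': array([ 0.0002, -0.0012,  0.0017,  0.0004, -0.0005,  0.0012]), 'tau': array([  0.0005, -38.3049, -29.1966,  -0.    ,   0.0009,   0.    ]), 'ee_pos': array([ 0.1665, -0.5504,  0.2313]), 'tcp_rot': array([ 0.9892,  0.1464, -0.    ,  0.    ]), 'ft_force': array([ 0.2387, -0.0205,  0.1083]), 'ft_torque': array([-0.0123,  0.0273,  0.0489]), 'gripper_width': 0.08538855075183945}
```

View pics/scene0.png

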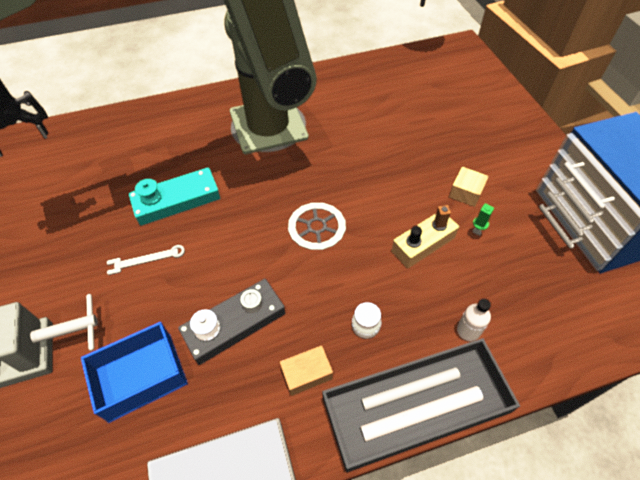

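View pics/top0.png

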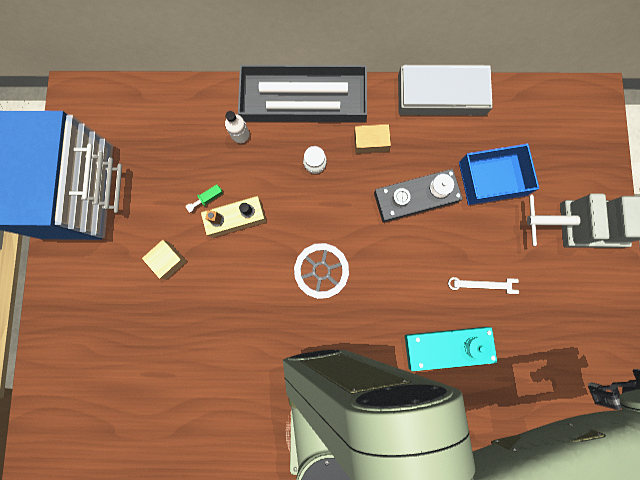

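Run:
```python
from h import *
s=cv2.imread("pics/scene0.png");t=cv2.imread("pics/top0.png")
def cr(i,u,v,W=50,H=37): return cv2.resize(i[v-H:v+H,u-W:u+W],(400,296),interpolation=cv2.INTER_CUBIC)
cv2.imwrite("pics/crops.png",np.vstack([np.hstack([cr(s,430,232),cr(s,240,315)]),np.hstack([cr(t,232,215),cr(t,418,195)])]))
print(proj("scene",[.5,0,0]),proj("top",[.5,0,0]))
print({c:[k for k in eyes.camera_params(c)] for c in("scene","top")})
for c in("scene","top"):
  for n in("handle","hexdriver","rack","block","rotor"):
    for d in nets.cut_out(c,n)[:2]:
      ys,xs=np.nonzero(d["mask"]);print(c,n,round(d["confidence"],2),xs.mean(),ys.mean(),len(xs),cv2.minAreaRect(np.c_[xs,ys].astype(np.float32)))
```

```text
[319.72520618 263.48824756] [331.28975591 230.46925034]
{'scene': ['fovy', 'cx', 'cy', 'R', 't'], 'top': ['fovy', 'cx', 'cy', 'R', 't']}
scene handle 0.85 441.12320916905446 218.2378223495702 349 ((441.4500427246094, 217.65000915527344), (15.17893123626709, 26.879358291625977), 18.434947967529297)
scene handle 0.64 482.14868804664724 218.33527696793004 343 ((482.48004150390625, 218.6400146484375), (14.672966957092285, 30.484352111816406), 34.695152282714844)
scene hexdriver 0.7 414.1590106007067 236.46996466431096 283 ((413.5, 236.0), (22.0, 15.0), 90.0)
scene hexdriver 0.28 250.4591836734694 298.53061224489795 98 ((250.5, 298.5), (9.0, 11.0), 90.0)
scene rack 0.77 423.17743031951056 241.39632902787218 1471 ((424.26763916015625, 237.92054748535156), (31.752349853515625, 69.10354614257812), 57.528804779052734)
scene block 0.77 171.62058627581612 195.20686209193872 3002 ((172.25001525878906, 191.75), (42.058292388916016, 86.64640045166016), 71.56504821777344)
scene rotor 0.6 316.5747863247863 225.88247863247864 1404 ((316.5, 226.0), (46.0, 57.0), 90.0)
top handle 0.66 205.39376770538243 197.41359773371104 353 ((203.2770233154297, 199.08782958984375), (11.624763488769531, 39.640445709228516), 54.46232223510742)
top handle 0.55 214.30046948356807 218.2206572769953 213 ((213.9000244140625, 218.20001220703125), (18.782970428466797, 12.969193458557129), 26.56505012512207)
top rack 0.62 235.04857621440536 217.89782244556113 1194 ((233.087158203125, 217.1238555908203), (27.106481552124023, 61.588226318359375), 73.3007583618164)
top block 0.89 450.2889780796542 348.5656066687249 3239 ((450.445556640625, 348.4554443359375), (37.21438980102539, 89.15533447265625), 84.2894058227539)
top block 0.76 419.25587371512484 194.84654919236417 2724 ((417.5321350097656, 195.45428466796875), (36.40013122558594, 84.5321044921875), 73.7798080444336)
top rotor 0.64 321.1433628318584 273.27433628318585 1130 ((321.0, 272.0), (52.0, 52.0), 90.0)
```

View pics/crops.png

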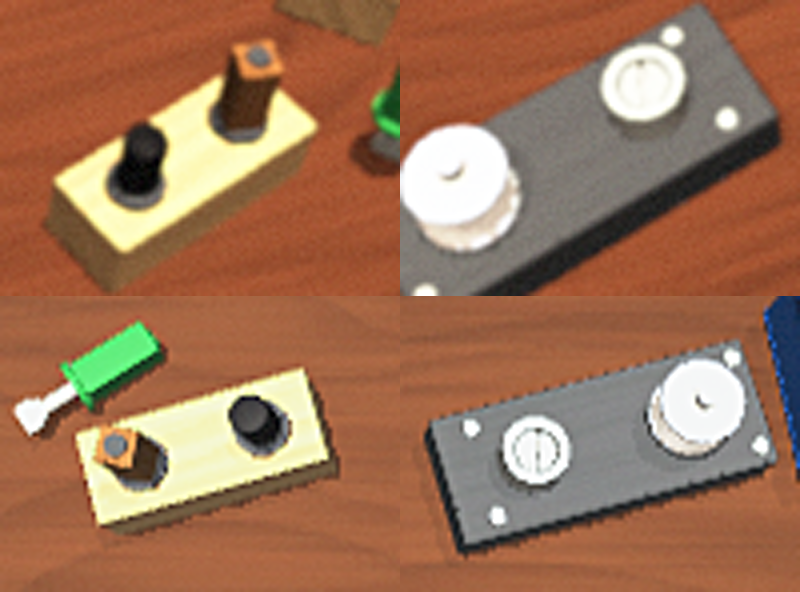

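```bash
cat >> h.py <<'E'
def tri(a,b):
    A=[];B=[]
    for c,(u,v) in(("scene",a),("top",b)):
        p,f,R,t=K(c); x=(u-p["cx"])/f;y=(v-p["cy"])/f
        A+=[R[0]-x*R[2],R[1]-y*R[2]];B+=[x*t[2]-t[0],y*t[2]-t[1]]
    X=np.linalg.lstsq(np.array(A),np.array(B),rcond=None)[0]
    return X,proj("scene",X)-a,proj("top",X)-b
E
python3 - <<'E'
from h import *
np.set_printoptions(precision=4,suppress=True)
P=dict(handletop=((444.5,209),(211.2,215.5)),r1=((436.2,213.7),(206.5,234.7)),r2=((393.75,240.75),(263.7,219)),r3=((410.5,257),(257.7,196.5)),r4=((459.2,226.75),(201.5,212.2)),collar=((250.7,298.5),(402.2,197)),rotor=((316.5,226),(321,271.5)))
for k,v in P.items():
    print(k,*tri(*v)); 
    z={'h':.104,'r':.048,'c':.068}[k[0]] if k!='rotor' else .003
    print('   ray',ray("scene",*v[0],z),ray("top",*v[1],z))
E
```

```text
handletop [0.5161 0.2899 0.1103] [-0.4933  0.094 ] [-0.4416 -0.1664]
   ray [0.5121 0.2945 0.104 ] [0.5169 0.2905 0.104 ]
r1 [0.4776 0.3111 0.039 ] [ 2.7399 -0.5638] [2.5143 0.8804]
   ray [0.4828 0.2995 0.048 ] [0.4785 0.3151 0.048 ]
r2 [0.521  0.1731 0.0444] [-0.3499  0.0522] [-0.3071 -0.098 ]
   ray [0.5233 0.1726 0.048 ] [0.52   0.1718 0.048 ]
r3 [0.5778 0.1891 0.0516] [-0.2999  0.048 ] [-0.254  -0.0846]
   ray [0.5759 0.1912 0.048 ] [0.5784 0.189  0.048 ]
r4 [0.5362 0.3312 0.0505] [-0.4616  0.0919] [-0.4063 -0.1578]
   ray [0.5348 0.3338 0.048 ] [0.5363 0.3309 0.048 ]
collar [ 0.5754 -0.1752  0.0678] [-0.5466  0.0222] [-0.4493 -0.0804]
   ray [ 0.5759 -0.1741  0.068 ] [ 0.5752 -0.1763  0.068 ]
rotor [ 0.3921  0.0259 -0.0022] [-0.0039  0.0004] [-0.0037 -0.0009]
   ray [0.3958 0.0249 0.003 ] [0.3918 0.0258 0.003 ]
```

Run:
```python
from h import *
s=cv2.imread("pics/scene0.png");t=cv2.imread("pics/top0.png")
def cr(i,u,v,W=16,H=18): return cv2.resize(i[v-H:v+H,u-W:u+W],(384,432),interpolation=cv2.INTER_CUBIC)
a,b=cr(s,443,217),cr(t,214,219)
cv2.imwrite("pics/c2.png",np.hstack([a,b]))
```

```text
(no output)
```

View pics/c2.png

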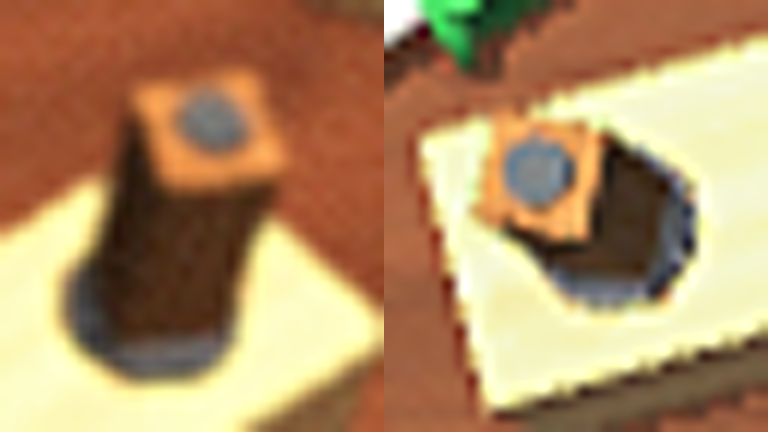

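>>> move_arm(
  steps=[
    {"x": 0.028,"y": -0.034},
    {"x": 0.029,"y": -0.035},
    {"x": 0.029,"y": -0.035},
    {"x": 0.029,"y": -0.035},
    {"x": 0.029,"y": -0.035},
    {"x": 0.029,"y": -0.035},
    {"x": 0.029,"y": -0.035},
    {"x": 0.029,"y": -0.035},
    {"x": 0.029,"y": -0.035},
    {"x": 0.029,"y": -0.035},
  ],
  jaw=0.0854,
  newtons=60,
)

```text
$.steps[0]: bad value
```

>>> move_arm(
  steps=[
    {"x": 0.029,"y": -0.035},
    {"x": 0.029,"y": -0.035},
    {"x": 0.029,"y": -0.035},
    {"x": 0.029,"y": -0.035},
    {"x": 0.029,"y": -0.035},
    {"x": 0.029,"y": -0.035},
    {"x": 0.029,"y": -0.035},
    {"x": 0.029,"y": -0.035},
    {"x": 0.029,"y": -0.035},
    {"x": 0.029,"y": -0.035},
  ],
)

```text
$.steps[0]: bad value
```

>>> move_arm(
  steps=[
    {"rz": -0.15},
    {"rz": -0.15},
    {"rz": -0.15},
    {"rz": -0.15},
    {"rz": -0.15},
    {"rz": -0.15},
    {"rz": -0.15},
    {},
    {},
    {},
  ],
)

```text
$.steps[0]: bad value
```

>>> move_arm(
  steps=[
    {"x": 0.028,"y": -0.034,"z": 0,"rx": 0,"ry": 0,"rz": 0},
    {"x": 0.029,"y": -0.035,"z": 0,"rx": 0,"ry": 0,"rz": 0},
    {"x": 0.029,"y": -0.035,"z": 0,"rx": 0,"ry": 0,"rz": 0},
    {"x": 0.029,"y": -0.035,"z": 0,"rx": 0,"ry": 0,"rz": 0},
    {"x": 0.029,"y": -0.035,"z": 0,"rx": 0,"ry": 0,"rz": 0},
    {"x": 0.029,"y": -0.035,"z": 0,"rx": 0,"ry": 0,"rz": 0},
    {"x": 0.029,"y": -0.035,"z": 0,"rx": 0,"ry": 0,"rz": 0},
    {"x": 0.029,"y": -0.035,"z": 0,"rx": 0,"ry": 0,"rz": 0},
    {"x": 0.029,"y": -0.035,"z": 0,"rx": 0,"ry": 0,"rz": 0},
    {"x": 0.029,"y": -0.035,"z": 0,"rx": 0,"ry": 0,"rz": 0},
  ],
  jaw=0.0854,
  newtons=60,
)

```text
time_s: 2.7
ee_pos: [0.347, -0.1247, 0.231]
tcp_rot: [0.99, 0.139, 0.003, 0.004]
ft_force: [1.2, -0.2, -0.3]
gripper_width: 0.0851
```

>>> move_arm(
  steps=[
    {"x": 0.029,"y": -0.035,"z": 0,"rx": 0,"ry": 0,"rz": 0},
    {"x": 0.029,"y": -0.035,"z": 0,"rx": 0,"ry": 0,"rz": 0},
    {"x": 0.029,"y": -0.035,"z": 0,"rx": 0,"ry": 0,"rz": 0},
    {"x": 0.029,"y": -0.035,"z": 0,"rx": 0,"ry": 0,"rz": 0},
    {"x": 0.029,"y": -0.035,"z": 0,"rx": 0,"ry": 0,"rz": 0},
    {"x": 0.029,"y": -0.035,"z": 0,"rx": 0,"ry": 0,"rz": 0},
    {"x": 0.029,"y": -0.035,"z": 0,"rx": 0,"ry": 0,"rz": 0},
    {"x": 0.029,"y": -0.035,"z": 0,"rx": 0,"ry": 0,"rz": 0},
    {"x": 0.029,"y": -0.035,"z": 0,"rx": 0,"ry": 0,"rz": 0},
    {"x": 0.029,"y": -0.035,"z": 0,"rx": 0,"ry": 0,"rz": 0},
  ],
)

```text
time_s: 3.7
ee_pos: [0.5339, 0.3122, 0.2331]
tcp_rot: [0.99, 0.141, 0.008, 0.006]
ft_force: [0.8, -0.7, 1.0]
gripper_width: 0.0853
```

>>> move_arm(
  steps=[
    {"x": 0,"y": 0,"z": 0,"rx": 0,"ry": 0,"rz": -0.15},
    {"x": 0,"y": 0,"z": 0,"rx": 0,"ry": 0,"rz": -0.15},
    {"x": 0,"y": 0,"z": 0,"rx": 0,"ry": 0,"rz": -0.15},
    {"x": 0,"y": 0,"z": 0,"rx": 0,"ry": 0,"rz": -0.15},
    {"x": 0,"y": 0,"z": 0,"rx": 0,"ry": 0,"rz": -0.15},
    {"x": 0,"y": 0,"z": 0,"rx": 0,"ry": 0,"rz": -0.15},
    {"x": 0,"y": 0,"z": 0,"rx": 0,"ry": 0,"rz": -0.15},
    {"x": 0,"y": 0,"z": 0,"rx": 0,"ry": 0,"rz": 0},
    {"x": 0,"y": 0,"z": 0,"rx": 0,"ry": 0,"rz": 0},
    {"x": 0,"y": 0,"z": 0,"rx": 0,"ry": 0,"rz": 0},
  ],
)

```text
time_s: 4.7
ee_pos: [0.5347, 0.3204, 0.2295]
tcp_rot: [0.786, 0.619, 0.003, 0.008]
ft_force: [-0.3, -0.1, -0.0]
gripper_width: 0.0855
```

```bash
cat >> h.py <<'E'
from scipy.spatial.transform import Rotation as Ro
def delta(pos,yaw):
    s=bot.get_state(); R=Ro.from_quat(s["tcp_rot"]); T=Ro.from_euler('z',yaw)*Ro.from_euler('x',np.pi)
    d=R.inv().apply(np.array(pos)-s["ee_pos"]); r=(R.inv()*T).as_rotvec()
    cur=(R*Ro.from_euler('x',-np.pi)).as_euler('ZYX')
    print("t",s["time_s"],"pos",s["ee_pos"].round(4),"yaw",cur.round(3),"w",round(s["gripper_width"],4),"F",s["ft_force"].round(2),"T",s["ft_torque"].round(3),"j6",s["joint_positions"][5].round(2))
    print("shift",d.round(4),"turn",r.round(4))
E
python3 -c "
from h import *
delta([.5168,.290,.150],1.35)"
```

```text
t 4.7 pos [0.5347 0.3204 0.2295] yaw [ 1.334  0.005 -0.017] w 0.0855 F [-0.27 -0.09 -0.01] T [0.02  0.055 0.022] j6 0.65
shift [-0.0333 -0.0117  0.0795] turn [ 0.0172  0.0053 -0.0158]
```

>>> move_arm(
  steps=[
    {"x": -0.016,"y": -0.006,"z": 0.01,"rx": 0.009,"ry": 0.003,"rz": -0.008},
    {"x": -0.016,"y": -0.006,"z": 0.02,"rx": 0.008,"ry": 0.002,"rz": -0.008},
    {"x": 0,"y": 0,"z": 0.03,"rx": 0,"ry": 0,"rz": 0},
    {"x": 0,"y": 0,"z": 0.02,"rx": 0,"ry": 0,"rz": 0},
    {"x": 0,"y": 0,"z": 0,"rx": 0,"ry": 0,"rz": 0},
    {"x": 0,"y": 0,"z": 0,"rx": 0,"ry": 0,"rz": 0},
    {"x": 0,"y": 0,"z": 0,"rx": 0,"ry": 0,"rz": 0},
    {"x": 0,"y": 0,"z": 0,"rx": 0,"ry": 0,"rz": 0},
    {"x": 0,"y": 0,"z": 0,"rx": 0,"ry": 0,"rz": 0},
    {"x": 0,"y": 0,"z": 0,"rx": 0,"ry": 0,"rz": 0},
  ],
)

```text
time_s: 5.7
ee_pos: [0.5199, 0.293, 0.1543]
tcp_rot: [0.784, 0.621, 0.006, 0.002]
ft_force: [-0.8, 0.2, -0.2]
gripper_width: 0.0855
```

```bash
python3 -c "
from h import *
delta([.5168,.290,.064],1.35)"
```

```text
t 5.7 pos [0.5199 0.293  0.1543] yaw [ 1.34  -0.007 -0.01 ] w 0.0855 F [-0.82  0.24 -0.25] T [-0.008  0.028  0.005] j6 0.6
shift [-0.0044 -0.0033  0.0903] turn [ 0.0104 -0.0074 -0.0096]
```

>>> move_arm(
  steps=[
    {"x": -0.004,"y": -0.003,"z": 0.0,"rx": 0.01,"ry": -0.007,"rz": -0.01},
    {"x": -0.001,"y": -0.001,"z": 0.01,"rx": 0,"ry": 0,"rz": 0},
    {"x": 0,"y": 0,"z": 0.02,"rx": 0,"ry": 0,"rz": 0},
    {"x": 0,"y": 0,"z": 0.02,"rx": 0,"ry": 0,"rz": 0},
    {"x": 0,"y": 0,"z": 0.02,"rx": 0,"ry": 0,"rz": 0},
    {"x": 0,"y": 0,"z": 0.015,"rx": 0,"ry": 0,"rz": 0},
    {"x": 0,"y": 0,"z": 0.008,"rx": 0,"ry": 0,"rz": 0},
    {"x": 0,"y": 0,"z": 0,"rx": 0,"ry": 0,"rz": 0},
    {"x": 0,"y": 0,"z": 0,"rx": 0,"ry": 0,"rz": 0},
    {"x": 0,"y": 0,"z": 0,"rx": 0,"ry": 0,"rz": 0},
  ],
)

```text
time_s: 6.7
ee_pos: [0.5145, 0.2885, 0.057]
tcp_rot: [0.78, 0.625, 0.001, 0.0]
ft_force: [-0.2, 0.4, 0.5]
gripper_width: 0.0855
```

```bash
python3 -c "
from h import *
delta([.5168,.290,.064],1.35)"
```

```text
t 6.7 pos [0.5145 0.2885 0.057 ] yaw [ 1.351e+00 -1.000e-03 -1.000e-03] w 0.0855 F [-0.16  0.43  0.5 ] T [ 0.001 -0.025  0.031] j6 0.58
shift [ 0.002   0.0019 -0.007 ] turn [ 0.0009 -0.0007  0.0013]
```

>>> move_arm(
  steps=[
    {"x": 0.002,"y": 0.002,"z": -0.008,"rx": 0,"ry": 0,"rz": 0},
    {"x": 0,"y": 0,"z": 0,"rx": 0,"ry": 0,"rz": 0},
    {"x": 0,"y": 0,"z": 0,"rx": 0,"ry": 0,"rz": 0},
    {"x": 0,"y": 0,"z": 0,"rx": 0,"ry": 0,"rz": 0},
    {"x": 0,"y": 0,"z": 0,"rx": 0,"ry": 0,"rz": 0},
    {"x": 0,"y": 0,"z": 0,"rx": 0,"ry": 0,"rz": 0},
    {"x": 0,"y": 0,"z": 0,"rx": 0,"ry": 0,"rz": 0},
    {"x": 0,"y": 0,"z": 0,"rx": 0,"ry": 0,"rz": 0},
    {"x": 0,"y": 0,"z": 0,"rx": 0,"ry": 0,"rz": 0},
    {"x": 0,"y": 0,"z": 0,"rx": 0,"ry": 0,"rz": 0},
  ],
  jaw=0.0,
  newtons=60,
)

```text
time_s: 7.7
ee_pos: [0.5192, 0.2914, 0.0695]
tcp_rot: [0.78, 0.625, 0.004, 0.001]
ft_force: [-0.1, -0.8, 1.2]
gripper_width: 0.0236
```

```bash
python3 -c "
from h import *
delta([.5168,.290,.154],1.35)"
```

```text
t 7.7 pos [0.5192 0.2914 0.0695] yaw [ 1.351 -0.005 -0.006] w 0.0236 F [-0.11 -0.84  1.23] T [0.039 0.145 0.001] j6 0.58
shift [-0.0015 -0.0016 -0.0846] turn [ 0.0058 -0.0045  0.0013]
```

>>> move_arm(
  steps=[
    {"x": 0,"y": 0,"z": -0.01,"rx": 0,"ry": 0,"rz": 0},
    {"x": 0,"y": 0,"z": -0.02,"rx": 0,"ry": 0,"rz": 0},
    {"x": 0,"y": 0,"z": -0.02,"rx": 0,"ry": 0,"rz": 0},
    {"x": 0,"y": 0,"z": -0.03,"rx": 0,"ry": 0,"rz": 0},
    {"x": 0,"y": 0,"z": -0.03,"rx": 0,"ry": 0,"rz": 0},
    {"x": 0,"y": 0,"z": -0.02,"rx": 0,"ry": 0,"rz": 0},
    {"x": 0,"y": 0,"z": 0,"rx": 0,"ry": 0,"rz": 0},
    {"x": 0,"y": 0,"z": 0,"rx": 0,"ry": 0,"rz": 0},
    {"x": 0,"y": 0,"z": 0,"rx": 0,"ry": 0,"rz": 0},
    {"x": 0,"y": 0,"z": 0,"rx": 0,"ry": 0,"rz": 0},
  ],
)

```text
time_s: 8.7
ee_pos: [0.5149, 0.2887, 0.2006]
tcp_rot: [0.78, 0.625, -0.002, 0.0]
ft_force: [-0.3, -0.6, -1.5]
gripper_width: 0.0234
```

Run:
```python
from h import *
delta([.5752,-.1757,.20],1.48)
s=save("scene","s1");t=save("top","t1")
p=bot.get_state()["ee_pos"]-[0,0,.045]
def cr(c,i,W=20,H=20):
    u,v=proj(c,p).round().astype(int); print(c,u-W,v-H); return cv2.resize(i[v-H:v+H,u-W:u+W,::-1],(400,400),interpolation=cv2.INTER_CUBIC)
cv2.imwrite("pics/c3.png",np.hstack([cr("scene",s),cr("top",t)]))
```

```text
t 8.7 pos [0.5149 0.2887 0.2006] yaw [1.351 0.002 0.002] w 0.0234 F [-0.28 -0.57 -1.5 ] T [-0.006  0.032 -0.003] j6 0.58
shift [-0.4402  0.16    0.0014] turn [-0.002   0.0023 -0.1288]
scene 427 176
top 186 192
```

View pics/c3.png

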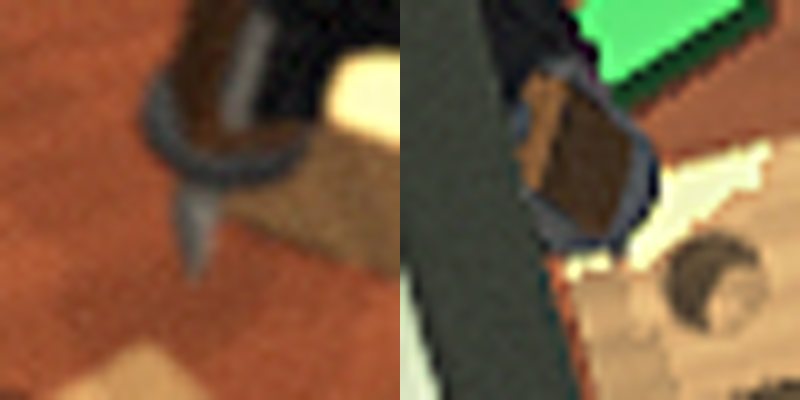

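Run:
```python
from h import *
np.set_printoptions(precision=4,suppress=True)
G=[]
for c,C in(("top",(402.2,197)),("scene",(250.7,298.5))):
    # average several frames, rectify to world plane z=rim/face
    I=np.mean([eyes.read_camera(c).astype(float) for _ in range(4)],0).mean(2).astype(np.float32)
    g=np.arange(-.03,.03,.0004); X,Y=np.meshgrid(.5754+g,-.1755+g,indexing='ij')
    p,f,R,t=K(c); q=np.stack([X,Y,np.full_like(X,.067)],-1)@R.T+t
    m=cv2.remap(I,(p["cx"]+f*q[...,0]/q[...,2]).astype(np.float32),(p["cy"]+f*q[...,1]/q[...,2]).astype(np.float32),cv2.INTER_CUBIC)
    m=np.clip(m,0,255)[::-1,::-1]  # up=+x, left=+y
    G.append(cv2.resize(m,(390,390),interpolation=cv2.INTER_CUBIC))
o=np.hstack(G); 
cv2.imwrite("pics/rect.png",o)
```

```text
[ WARN:0@11.840] global loadsave.cpp:1063 imwrite_ Unsupported depth image for selected encoder is fallbacked to CV_8U.
```

View pics/rect.png

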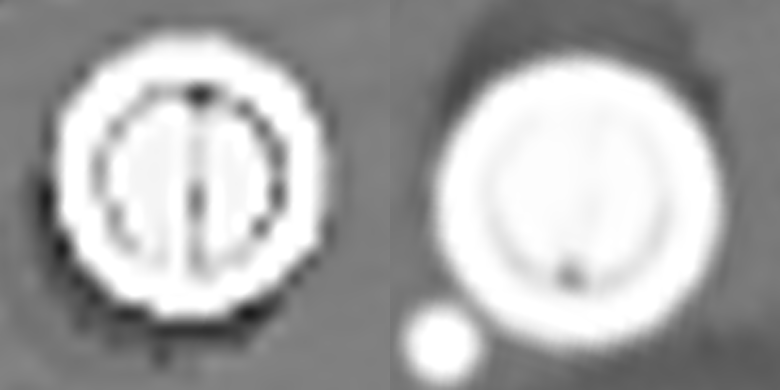

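>>> move_arm(
  steps=[
    {"x": -0.03,"y": 0.01,"z": 0,"rx": 0,"ry": 0,"rz": 0},
    {"x": -0.04,"y": 0.0145,"z": 0,"rx": 0,"ry": 0,"rz": 0},
    {"x": -0.042,"y": 0.0155,"z": 0,"rx": 0,"ry": 0,"rz": 0},
    {"x": -0.042,"y": 0.0155,"z": 0,"rx": 0,"ry": 0,"rz": 0},
    {"x": -0.042,"y": 0.0155,"z": 0,"rx": 0,"ry": 0,"rz": 0},
    {"x": -0.042,"y": 0.0155,"z": 0,"rx": 0,"ry": 0,"rz": 0},
    {"x": -0.042,"y": 0.0155,"z": 0,"rx": 0,"ry": 0,"rz": 0},
    {"x": -0.042,"y": 0.0155,"z": 0,"rx": 0,"ry": 0,"rz": 0},
    {"x": -0.042,"y": 0.0155,"z": 0,"rx": 0,"ry": 0,"rz": 0},
    {"x": -0.042,"y": 0.0155,"z": 0,"rx": 0,"ry": 0,"rz": 0},
  ],
)

```text
time_s: 10.2
ee_pos: [0.5771, -0.1479, 0.2045]
tcp_rot: [0.776, 0.63, 0.004, 0.002]
ft_force: [0.9, -0.1, -1.1]
gripper_width: 0.0231
```

>>> move_arm(
  steps=[
    {"x": -0.025,"y": 0.01,"z": 0,"rx": 0,"ry": 0,"rz": -0.06},
    {"x": 0,"y": 0,"z": 0,"rx": 0,"ry": 0,"rz": -0.05},
    {"x": 0,"y": 0,"z": 0,"rx": 0,"ry": 0,"rz": 0},
    {"x": 0,"y": 0,"z": 0,"rx": 0,"ry": 0,"rz": 0},
    {"x": 0,"y": 0,"z": 0,"rx": 0,"ry": 0,"rz": 0},
    {"x": 0,"y": 0,"z": 0,"rx": 0,"ry": 0,"rz": 0},
    {"x": 0,"y": 0,"z": 0,"rx": 0,"ry": 0,"rz": 0},
    {"x": 0,"y": 0,"z": 0,"rx": 0,"ry": 0,"rz": 0},
    {"x": 0,"y": 0,"z": 0,"rx": 0,"ry": 0,"rz": 0},
    {"x": 0,"y": 0,"z": 0,"rx": 0,"ry": 0,"rz": 0},
  ],
)

```text
time_s: 11.2
ee_pos: [0.5822, -0.1805, 0.2051]
tcp_rot: [0.742, 0.671, 0.003, 0.004]
ft_force: [-0.1, 0.7, -1.3]
gripper_width: 0.023
```

```bash
python3 -c "
from h import *
delta([.5766,-.1748,.165],1.48)"
```

```text
t 11.2 pos [ 0.5822 -0.1805  0.2051] yaw [ 1.47  0.   -0.01] w 0.023 F [-0.12  0.66 -1.34] T [ 0.01   0.015 -0.051] j6 -0.34
shift [ 0.0051 -0.0065  0.0401] turn [ 0.0098  0.0001 -0.0101]
```

>>> move_arm(
  steps=[
    {"x": 0.005,"y": -0.006,"z": 0.01,"rx": 0.01,"ry": 0,"rz": -0.01},
    {"x": 0,"y": 0,"z": 0.015,"rx": 0,"ry": 0,"rz": 0},
    {"x": 0,"y": 0,"z": 0.015,"rx": 0,"ry": 0,"rz": 0},
    {"x": 0,"y": 0,"z": 0.008,"rx": 0,"ry": 0,"rz": 0},
    {"x": 0,"y": 0,"z": 0,"rx": 0,"ry": 0,"rz": 0},
    {"x": 0,"y": 0,"z": 0,"rx": 0,"ry": 0,"rz": 0},
    {"x": 0,"y": 0,"z": 0,"rx": 0,"ry": 0,"rz": 0},
    {"x": 0,"y": 0,"z": 0,"rx": 0,"ry": 0,"rz": 0},
    {"x": 0,"y": 0,"z": 0,"rx": 0,"ry": 0,"rz": 0},
    {"x": 0,"y": 0,"z": 0,"rx": 0,"ry": 0,"rz": 0},
  ],
)

```text
time_s: 12.2
ee_pos: [0.5759, -0.1743, 0.152]
tcp_rot: [0.738, 0.674, -0.001, -0.001]
ft_force: [0.4, -0.2, -1.8]
gripper_width: 0.0234
```

Run:
```python
from h import *
delta([.5766,-.1748,.145],1.48)
s=save("scene","s2");t=save("top","t2")
def cr(c,i,W=20,H=20):
    u,v=proj(c,[.577,-.175,.085]).round().astype(int); print(c,u-W,v-H,proj(c,[.5766,-.1748,.07])); return cv2.resize(i[v-H:v+H,u-W:u+W,::-1],(400,400),interpolation=cv2.INTER_CUBIC)
cv2.imwrite("pics/c4.png",np.hstack([cr("scene",s),cr("top",t)]))
```

```text
t 12.2 pos [ 0.5759 -0.1743  0.152 ] yaw [ 1.481 -0.     0.002] w 0.0234 F [ 0.39 -0.21 -1.76] T [-0.007 -0.027  0.001] j6 -0.35
shift [-0.0004  0.0007  0.0069] turn [-0.0023 -0.0003  0.0005]
scene 229 275 [250.31385306 298.46071986]
top 383 175 [401.72955907 196.25583035]
```

View pics/c4.png

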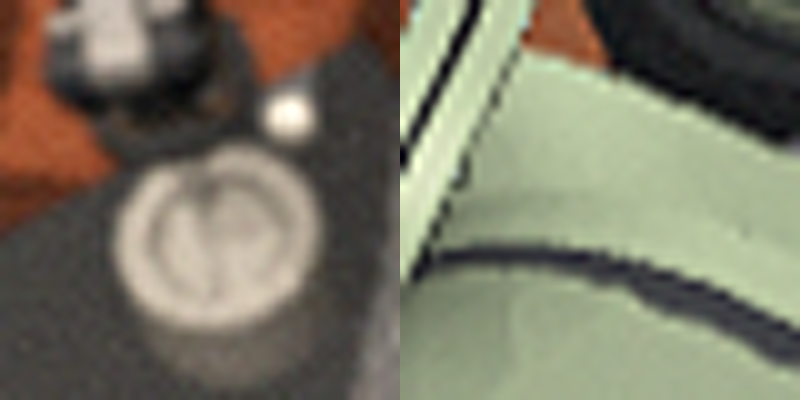

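>>> move_arm(
  steps=[
    {"x": -0.0005,"y": 0.0007,"z": 0.005,"rx": -0.002,"ry": 0,"rz": 0},
    {"x": 0,"y": 0,"z": 0.005,"rx": 0,"ry": 0,"rz": 0},
    {"x": 0,"y": 0,"z": 0.003,"rx": 0,"ry": 0,"rz": 0},
    {"x": 0,"y": 0,"z": 0.001,"rx": 0,"ry": 0,"rz": 0},
    {"x": 0,"y": 0,"z": 0,"rx": 0,"ry": 0,"rz": 0},
    {"x": 0,"y": 0,"z": 0,"rx": 0,"ry": 0,"rz": 0},
    {"x": 0,"y": 0,"z": 0,"rx": 0,"ry": 0,"rz": 0},
    {"x": 0,"y": 0,"z": 0,"rx": 0,"ry": 0,"rz": 0},
    {"x": 0,"y": 0,"z": 0,"rx": 0,"ry": 0,"rz": 0},
    {"x": 0,"y": 0,"z": 0,"rx": 0,"ry": 0,"rz": 0},
  ],
)

```text
time_s: 13.3
ee_pos: [0.5767, -0.1749, 0.1368]
tcp_rot: [0.738, 0.675, 0.0, -0.0]
ft_force: [0.6, 0.4, -1.4]
gripper_width: 0.0235
```

Run:
```python
from h import *
delta([.5766,-.1748,.133],1.48)
P=bot.get_state()["ee_pos"]; I=np.mean([eyes.read_camera("scene") for _ in range(6)],0)
for z in(.0615,.0215,.0165): print(z,proj("scene",P-[0,0,z]))
cr=I[262:318,215:285,::-1]; cr=cv2.resize(cr,(784,627),interpolation=cv2.INTER_CUBIC)[:598]
cr=255*(np.clip(cr/255,0,1))**.7; cv2.imwrite("pics/c5.png",cr)
```

```text
t 13.3 pos [ 0.5767 -0.1749  0.1368] yaw [ 1.481 -0.    -0.   ] w 0.0235 F [ 0.58  0.43 -1.38] T [-0.013 -0.004 -0.044] j6 -0.35
shift [ 0.0001 -0.0001  0.0038] turn [ 0.0001 -0.0003  0.0006]
0.0615 [249.91385357 297.34434243]
0.0215 [247.12148798 288.14018143]
0.0165 [246.75858253 286.94397698][ WARN:0@11.137] global loadsave.cpp:1063 imwrite_ Unsupported depth image for selected encoder is fallbacked to CV_8U.
```

View pics/c5.png

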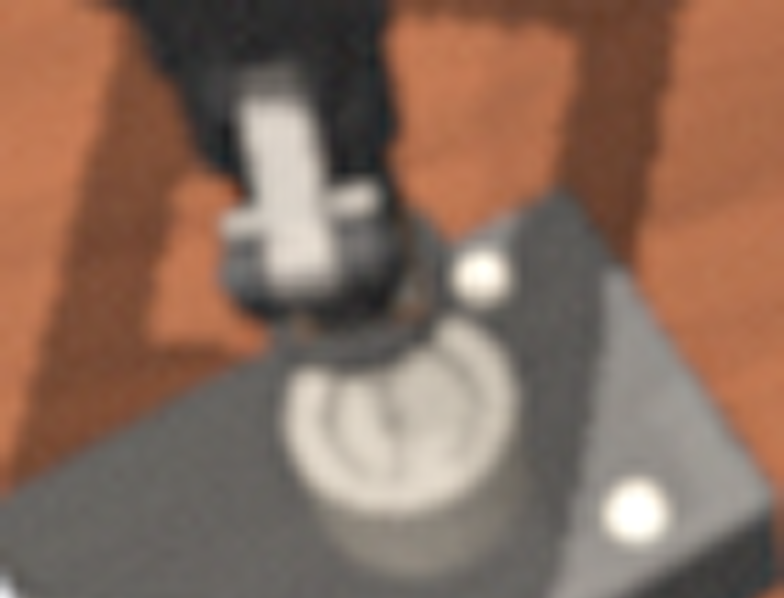

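>>> move_arm(
  steps=[
    {"x": 0,"y": 0,"z": 0.003,"rx": 0,"ry": 0,"rz": 0},
    {"x": 0,"y": 0,"z": 0.002,"rx": 0,"ry": 0,"rz": 0},
    {"x": 0,"y": 0,"z": 0.001,"rx": 0,"ry": 0,"rz": 0},
    {"x": 0,"y": 0,"z": 0.001,"rx": 0,"ry": 0,"rz": 0},
    {"x": 0,"y": 0,"z": 0,"rx": 0,"ry": 0,"rz": 0},
    {"x": 0,"y": 0,"z": 0,"rx": 0,"ry": 0,"rz": 0},
    {"x": 0,"y": 0,"z": 0,"rx": 0,"ry": 0,"rz": 0},
    {"x": 0,"y": 0,"z": 0,"rx": 0,"ry": 0,"rz": 0},
    {"x": 0,"y": 0,"z": 0,"rx": 0,"ry": 0,"rz": 0},
    {"x": 0,"y": 0,"z": 0,"rx": 0,"ry": 0,"rz": 0},
  ],
)

```text
time_s: 14.6
ee_pos: [0.5765, -0.1748, 0.1288]
tcp_rot: [0.738, 0.675, 0.0, -0.0]
ft_force: [-0.2, -0.3, -0.9]
gripper_width: 0.0233
```

Run:
```python
from h import *
delta([.5766,-.1748,.130],1.48)
```

```text
t 14.6 pos [ 0.5765 -0.1748  0.1288] yaw [ 1.481e+00 -1.000e-03  1.000e-03] w 0.0233 F [-0.22 -0.31 -0.93] T [-0.031 -0.001 -0.006] j6 -0.35
shift [ 0.      0.0001 -0.0012] turn [-0.0005 -0.0005  0.0006]
```

>>> move_arm(
  steps=[
    {"x": 0,"y": 0,"z": 0.001,"rx": 0,"ry": 0,"rz": 0},
    {"x": 0,"y": 0,"z": 0.001,"rx": 0,"ry": 0,"rz": 0},
    {"x": 0,"y": 0,"z": 0.001,"rx": 0,"ry": 0,"rz": 0},
    {"x": 0,"y": 0,"z": 0.001,"rx": 0,"ry": 0,"rz": 0},
    {"x": 0,"y": 0,"z": 0,"rx": 0,"ry": 0,"rz": 0},
    {"x": 0,"y": 0,"z": 0,"rx": 0,"ry": 0,"rz": 0},
    {"x": 0,"y": 0,"z": 0,"rx": 0,"ry": 0,"rz": 0},
    {"x": 0,"y": 0,"z": 0,"rx": 0,"ry": 0,"rz": 0},
    {"x": 0,"y": 0,"z": 0,"rx": 0,"ry": 0,"rz": 0},
    {"x": 0,"y": 0,"z": 0,"rx": 0,"ry": 0,"rz": 0},
  ],
)

```text
time_s: 15.6
ee_pos: [0.5768, -0.175, 0.1259]
tcp_rot: [0.738, 0.675, 0.0, 0.0]
ft_force: [-0.3, 0.0, 0.6]
gripper_width: 0.0234
```

Run:
```python
from h import *
delta([.5766,-.1748,.122],1.48)
```

```text
t 15.6 pos [ 0.5768 -0.175   0.1259] yaw [ 1.481 -0.    -0.   ] w 0.0234 F [-0.29  0.    0.57] T [0.028 0.111 0.023] j6 -0.35
shift [ 0.0002 -0.0002  0.0039] turn [ 0.0002 -0.0001  0.0007]
```

>>> move_arm(
  steps=[
    {"x": 0,"y": 0,"z": 0.001,"rx": 0,"ry": 0,"rz": 0},
    {"x": 0,"y": 0,"z": 0.001,"rx": 0,"ry": 0,"rz": 0},
    {"x": 0.0005,"y": 0,"z": 0,"rx": 0,"ry": 0,"rz": 0},
    {"x": 0.0005,"y": 0,"z": 0,"rx": 0,"ry": 0,"rz": 0},
    {"x": 0.0005,"y": 0,"z": 0,"rx": 0,"ry": 0,"rz": 0},
    {"x": 0,"y": 0,"z": 0,"rx": 0,"ry": 0,"rz": 0},
    {"x": 0,"y": 0,"z": 0,"rx": 0,"ry": 0,"rz": 0},
    {"x": 0,"y": 0,"z": 0,"rx": 0,"ry": 0,"rz": 0},
    {"x": 0,"y": 0,"z": 0,"rx": 0,"ry": 0,"rz": 0},
    {"x": 0,"y": 0,"z": 0,"rx": 0,"ry": 0,"rz": 0},
  ],
)

```text
time_s: 16.6
ee_pos: [0.5767, -0.1733, 0.1226]
tcp_rot: [0.738, 0.675, -0.0, -0.0]
ft_force: [0.5, 0.6, -1.6]
gripper_width: 0.0231
```

Run:
```python
from h import *
delta([.5766,-.1748,.122],1.48)
```

```text
t 16.6 pos [ 0.5767 -0.1733  0.1226] yaw [ 1.481 -0.     0.   ] w 0.0231 F [ 0.49  0.55 -1.57] T [ 0.035 -0.026  0.037] j6 -0.35
shift [-0.0015  0.0001  0.0006] turn [-0.0004 -0.0002  0.0007]
```

>>> move_arm(
  steps=[
    {"x": 0,"y": 0,"z": 0.001,"rx": 0,"ry": 0,"rz": 0},
    {"x": 0,"y": 0,"z": 0.001,"rx": 0,"ry": 0,"rz": 0},
    {"x": 0,"y": 0,"z": 0.001,"rx": 0,"ry": 0,"rz": 0},
    {"x": 0,"y": 0,"z": 0.001,"rx": 0,"ry": 0,"rz": 0},
    {"x": 0,"y": 0,"z": 0,"rx": 0,"ry": 0,"rz": 0},
    {"x": 0,"y": 0,"z": 0,"rx": 0,"ry": 0,"rz": 0},
    {"x": 0,"y": 0,"z": 0,"rx": 0,"ry": 0,"rz": 0},
    {"x": 0,"y": 0,"z": 0,"rx": 0,"ry": 0,"rz": 0},
    {"x": 0,"y": 0,"z": 0,"rx": 0,"ry": 0,"rz": 0},
    {"x": 0,"y": 0,"z": 0,"rx": 0,"ry": 0,"rz": 0},
  ],
)

```text
time_s: 17.6
ee_pos: [0.5768, -0.1733, 0.1196]
tcp_rot: [0.738, 0.675, 0.0, -0.0]
ft_force: [-0.8, -0.5, 1.1]
gripper_width: 0.0234
```

Run:
```python
from h import *
delta([.5766,-.1748,.122],1.48)
```

```text
t 17.6 pos [ 0.5768 -0.1733  0.1196] yaw [ 1.481 -0.     0.   ] w 0.0234 F [-0.82 -0.48  1.1 ] T [ 0.079  0.191 -0.005] j6 -0.35
shift [-0.0015 -0.     -0.0024] turn [-0.0001 -0.0001  0.0007]
```

>>> move_arm(
  steps=[
    {"x": 0,"y": 0,"z": 0.001,"rx": 0,"ry": 0,"rz": 0},
    {"x": 0,"y": 0,"z": 0.001,"rx": 0,"ry": 0,"rz": 0},
    {"x": 0,"y": 0,"z": 0.001,"rx": 0,"ry": 0,"rz": 0},
    {"x": 0,"y": 0,"z": 0.001,"rx": 0,"ry": 0,"rz": 0},
    {"x": 0,"y": 0,"z": 0,"rx": 0,"ry": 0,"rz": 0},
    {"x": 0,"y": 0,"z": 0,"rx": 0,"ry": 0,"rz": 0},
    {"x": 0,"y": 0,"z": 0,"rx": 0,"ry": 0,"rz": 0.04},
    {"x": 0,"y": 0,"z": 0,"rx": 0,"ry": 0,"rz": 0.04},
    {"x": 0,"y": 0,"z": 0,"rx": 0,"ry": 0,"rz": 0.04},
    {"x": 0,"y": 0,"z": 0,"rx": 0,"ry": 0,"rz": 0},
  ],
)

```text
time_s: 18.6
ee_pos: [0.5779, -0.1738, 0.1175]
tcp_rot: [0.779, 0.627, 0.001, 0.001]
ft_force: [-2.8, 0.9, 2.6]
gripper_width: 0.0233
```

Run:
```python
from h import *
delta([.5768,-.1733,.117],0.5)
```

```text
t 18.6 pos [ 0.5779 -0.1738  0.1175] yaw [ 1.357e+00  1.000e-03 -3.000e-03] w 0.0233 F [-2.84  0.93  2.55] T [0.22  0.421 0.038] j6 -0.22
shift [ 0.0003 -0.0012  0.0005] turn [ 2.800e-03 -6.000e-04  8.566e-01]
```

>>> move_arm(
  steps=[
    {"x": 0,"y": -0.001,"z": 0.0005,"rx": 0,"ry": 0,"rz": 0.0},
    {"x": 0,"y": -0.0007,"z": 0.0005,"rx": 0,"ry": 0,"rz": 0.04},
    {"x": 0,"y": 0,"z": 0,"rx": 0,"ry": 0,"rz": 0.06},
    {"x": 0,"y": 0,"z": 0,"rx": 0,"ry": 0,"rz": 0.06},
    {"x": 0,"y": 0,"z": 0,"rx": 0,"ry": 0,"rz": 0.06},
    {"x": 0,"y": 0,"z": 0,"rx": 0,"ry": 0,"rz": 0.06},
    {"x": 0,"y": 0,"z": 0,"rx": 0,"ry": 0,"rz": 0.06},
    {"x": 0,"y": 0,"z": 0,"rx": 0,"ry": 0,"rz": 0.04},
    {"x": 0,"y": 0,"z": 0,"rx": 0,"ry": 0,"rz": 0},
    {"x": 0,"y": 0,"z": 0,"rx": 0,"ry": 0,"rz": 0},
  ],
)

```text
time_s: 19.6
ee_pos: [0.5779, -0.1742, 0.1173]
tcp_rot: [0.884, 0.467, 0.003, 0.003]
ft_force: [-2.1, 1.2, 3.1]
gripper_width: 0.0233
```

Run:
```python
from h import *
delta([.5766,-.1738,.117],0.5)
```

```text
t 19.6 pos [ 0.5779 -0.1742  0.1173] yaw [ 0.971 -0.001 -0.009] w 0.0233 F [-2.12  1.23  3.11] T [0.116 0.317 0.078] j6 0.16
shift [-0.0004 -0.0013  0.0003] turn [ 0.0081 -0.0032  0.4711]
```

>>> move_arm(
  steps=[
    {"x": -0.0003,"y": -0.001,"z": 0.0005,"rx": 0.004,"ry": -0.001,"rz": 0.0},
    {"x": 0,"y": -0.0005,"z": 0.0003,"rx": 0.004,"ry": -0.001,"rz": 0.04},
    {"x": 0,"y": 0,"z": 0,"rx": 0,"ry": 0,"rz": 0.05},
    {"x": 0,"y": 0,"z": 0,"rx": 0,"ry": 0,"rz": 0.05},
    {"x": 0,"y": 0,"z": 0,"rx": 0,"ry": 0,"rz": 0.05},
    {"x": 0,"y": 0,"z": 0,"rx": 0,"ry": 0,"rz": 0.04},
    {"x": 0,"y": 0,"z": 0,"rx": 0,"ry": 0,"rz": 0},
    {"x": 0,"y": 0,"z": 0,"rx": 0,"ry": 0,"rz": 0},
    {"x": 0,"y": 0,"z": 0,"rx": 0,"ry": 0,"rz": 0},
    {"x": 0,"y": 0,"z": 0,"rx": 0,"ry": 0,"rz": 0},
  ],
)

```text
time_s: 20.6
ee_pos: [0.5782, -0.1747, 0.1174]
tcp_rot: [0.932, 0.362, 0.001, 0.002]
ft_force: [-0.7, 0.6, 2.7]
gripper_width: 0.0234
```

Run:
```python
from h import *
delta([.5766,-.1738,.117],0.5)
```

```text
t 20.6 pos [ 0.5782 -0.1747  0.1174] yaw [ 0.74  -0.    -0.005] w 0.0234 F [-0.7   0.6   2.74] T [0.149 0.221 0.033] j6 0.4
shift [-0.0006 -0.0017  0.0004] turn [ 0.0047 -0.001   0.2404]
```

>>> move_arm(
  steps=[
    {"x": 0,"y": 0,"z": 0.0005,"rx": 0,"ry": 0,"rz": 0.03},
    {"x": 0,"y": 0,"z": 0,"rx": 0.004,"ry": 0,"rz": 0.03},
    {"x": 0,"y": 0,"z": 0,"rx": 0,"ry": 0,"rz": 0.03},
    {"x": 0,"y": 0,"z": 0,"rx": 0,"ry": 0,"rz": 0.03},
    {"x": 0,"y": 0,"z": 0,"rx": 0,"ry": 0,"rz": 0.02},
    {"x": 0,"y": 0,"z": 0,"rx": 0,"ry": 0,"rz": 0},
    {"x": 0,"y": 0,"z": 0,"rx": 0,"ry": 0,"rz": 0},
    {"x": 0,"y": 0,"z": 0,"rx": 0,"ry": 0,"rz": 0},
    {"x": 0,"y": 0,"z": 0,"rx": 0,"ry": 0,"rz": 0},
    {"x": 0,"y": 0,"z": 0,"rx": 0,"ry": 0,"rz": 0},
  ],
)

```text
time_s: 21.6
ee_pos: [0.5784, -0.1751, 0.1172]
tcp_rot: [0.957, 0.29, 0.0, 0.0]
ft_force: [-0.7, -0.4, 2.4]
gripper_width: 0.0235
```

```bash
cat >> h.py <<'E'
def avg(n=10):
    L=[]
    for _ in range(n): eyes.read_camera("top"); s=bot.get_state(); L.append(np.r_[s["ft_force"],s["ft_torque"]])
    print("avg",np.mean(L,0).round(3),"sd",np.std(L,0).round(3))
E
python3 - <<'E'
from h import *
avg();delta([.5766,-.1738,.117],0.5)
E
```

```text
avg [-1.051  0.114  3.208  0.063  0.238  0.064] sd [0.466 0.392 0.284 0.036 0.017 0.024]
t 22.1 pos [ 0.5783 -0.1752  0.1172] yaw [ 0.589 -0.    -0.001] w 0.0231 F [-1.2   0.25  3.19] T [0.003 0.223 0.078] j6 0.54
shift [-0.0007 -0.0021  0.0002] turn [ 0.0006 -0.0005  0.0889]
```

>>> move_arm(
  steps=[
    {"x": 0,"y": 0,"z": 0.0003,"rx": 0,"ry": 0,"rz": 0.03},
    {"x": 0,"y": 0,"z": 0,"rx": 0,"ry": 0,"rz": 0.03},
    {"x": 0,"y": 0,"z": 0,"rx": 0,"ry": 0,"rz": 0.03},
    {"x": 0,"y": 0,"z": 0,"rx": 0,"ry": 0,"rz": 0.01},
    {"x": 0,"y": 0,"z": 0,"rx": 0,"ry": 0,"rz": 0},
    {"x": 0,"y": 0,"z": 0,"rx": 0,"ry": 0,"rz": 0},
    {"x": 0,"y": 0,"z": 0,"rx": 0,"ry": 0,"rz": 0},
    {"x": 0,"y": 0,"z": 0,"rx": 0,"ry": 0,"rz": 0},
    {"x": 0,"y": 0,"z": 0,"rx": 0,"ry": 0,"rz": 0},
    {"x": 0,"y": 0,"z": 0,"rx": 0,"ry": 0,"rz": 0},
  ],
)

```text
time_s: 23.1
ee_pos: [0.5783, -0.1753, 0.117]
tcp_rot: [0.971, 0.238, 0.0, 0.0]
ft_force: [-1.6, 0.2, 3.4]
gripper_width: 0.0231
```

Run:
```python
from h import *
avg();delta([.5766,-.1738,.117],0.5)
```

```text
avg [-1.24   0.669  3.34   0.05   0.287  0.098] sd [0.534 0.601 0.536 0.018 0.029 0.023]
t 23.6 pos [ 0.5783 -0.1753  0.117 ] yaw [ 0.481 -0.    -0.001] w 0.0235 F [-1.09  0.19  3.97] T [0.048 0.315 0.082] j6 0.65
shift [-0.0008 -0.0021 -0.    ] turn [ 0.0009 -0.0002 -0.0192]
```

>>> move_arm(
  steps=[
    {"x": 0,"y": 0,"z": 0.0003,"rx": 0,"ry": 0,"rz": 0.03},
    {"x": 0,"y": 0,"z": 0,"rx": 0,"ry": 0,"rz": 0.03},
    {"x": 0,"y": 0,"z": 0,"rx": 0,"ry": 0,"rz": 0.03},
    {"x": 0,"y": 0,"z": 0,"rx": 0,"ry": 0,"rz": 0.01},
    {"x": 0,"y": 0,"z": 0,"rx": 0,"ry": 0,"rz": 0},
    {"x": 0,"y": 0,"z": 0,"rx": 0,"ry": 0,"rz": 0},
    {"x": 0,"y": 0,"z": 0,"rx": 0,"ry": 0,"rz": 0},
    {"x": 0,"y": 0,"z": 0,"rx": 0,"ry": 0,"rz": 0},
    {"x": 0,"y": 0,"z": 0,"rx": 0,"ry": 0,"rz": 0},
    {"x": 0,"y": 0,"z": 0,"rx": 0,"ry": 0,"rz": 0},
  ],
)

```text
time_s: 24.6
ee_pos: [0.5783, -0.1754, 0.1168]
tcp_rot: [0.983, 0.186, 0.0, 0.001]
ft_force: [-1.4, 0.2, 3.9]
gripper_width: 0.0236
```

Run:
```python
from h import *
avg();delta([.5766,-.1738,.117],0.3)
```

```text
avg [-1.074  0.351  3.574  0.069  0.278  0.173] sd [0.416 0.32  0.452 0.025 0.031 0.035]
t 25.1 pos [ 0.5783 -0.1754  0.1168] yaw [ 0.374  0.    -0.001] w 0.0236 F [-0.96 -0.1   3.2 ] T [0.108 0.266 0.119] j6 0.76
shift [-0.001  -0.0021 -0.0002] turn [ 0.0013 -0.      0.0736]
```

>>> move_arm(
  steps=[
    {"x": 0,"y": 0,"z": 0.0003,"rx": 0,"ry": 0,"rz": 0.02},
    {"x": 0,"y": 0,"z": 0,"rx": 0,"ry": 0,"rz": 0.02},
    {"x": 0,"y": 0,"z": 0,"rx": 0,"ry": 0,"rz": 0.02},
    {"x": 0,"y": 0,"z": 0,"rx": 0,"ry": 0,"rz": 0.015},
    {"x": 0,"y": 0,"z": 0,"rx": 0,"ry": 0,"rz": 0},
    {"x": 0,"y": 0,"z": 0,"rx": 0,"ry": 0,"rz": 0},
    {"x": 0,"y": 0,"z": 0,"rx": 0,"ry": 0,"rz": 0},
    {"x": 0,"y": 0,"z": 0,"rx": 0,"ry": 0,"rz": 0},
    {"x": 0,"y": 0,"z": 0,"rx": 0,"ry": 0,"rz": 0},
    {"x": 0,"y": 0,"z": 0,"rx": 0,"ry": 0,"rz": 0},
  ],
)

```text
time_s: 26.1
ee_pos: [0.5782, -0.1756, 0.1166]
tcp_rot: [0.989, 0.146, 0.0, 0.001]
ft_force: [-0.8, 0.3, 3.0]
gripper_width: 0.0232
```

Run:
```python
from h import *
avg();delta([.5766,-.1738,.117],0.3)
```

```text
avg [-1.26   0.011  3.704  0.075  0.334  0.264] sd [0.482 0.556 0.379 0.019 0.035 0.03 ]
t 26.6 pos [ 0.5782 -0.1755  0.1166] yaw [ 0.292  0.    -0.002] w 0.0236 F [-0.57  0.92  3.62] T [0.087 0.364 0.231] j6 0.84
shift [-0.0011 -0.0021 -0.0004] turn [ 0.0016  0.0001 -0.0076]
```

>>> move_arm(
  steps=[
    {"x": 0,"y": 0,"z": 0,"rx": 0,"ry": 0,"rz": -0.06},
    {"x": 0,"y": 0,"z": 0,"rx": 0,"ry": 0,"rz": -0.06},
    {"x": 0,"y": 0,"z": 0,"rx": 0,"ry": 0,"rz": -0.06},
    {"x": 0,"y": 0,"z": 0,"rx": 0,"ry": 0,"rz": -0.06},
    {"x": 0,"y": 0,"z": 0,"rx": 0,"ry": 0,"rz": -0.02},
    {"x": 0,"y": 0,"z": 0,"rx": 0,"ry": 0,"rz": 0},
    {"x": 0,"y": 0,"z": 0,"rx": 0,"ry": 0,"rz": 0},
    {"x": 0,"y": 0,"z": 0,"rx": 0,"ry": 0,"rz": 0},
    {"x": 0,"y": 0,"z": -0.002,"rx": 0,"ry": 0,"rz": 0},
    {"x": 0,"y": 0,"z": -0.002,"rx": 0,"ry": 0,"rz": 0},
  ],
)

```text
time_s: 27.6
ee_pos: [0.5783, -0.1752, 0.1201]
tcp_rot: [0.962, 0.275, 0.0, 0.0]
ft_force: [-0.5, 0.1, 1.1]
gripper_width: 0.023
```

Run:
```python
from h import *
avg(4);delta([.5766,-.1738,.20],0.59)
```

```text
avg [-0.361  0.197  0.211 -0.044  0.07   0.035] sd [0.213 0.579 0.211 0.042 0.051 0.02 ]
t 27.8 pos [ 0.5782 -0.1752  0.1199] yaw [ 0.557 -0.001 -0.   ] w 0.0233 F [-0.27  0.26  0.42] T [-0.083  0.135  0.039] j6 0.58
shift [-0.0006 -0.002  -0.0801] turn [ 0.0003 -0.0006 -0.0332]
```

>>> move_arm(
  steps=[
    {"x": 0,"y": 0,"z": -0.005,"rx": 0,"ry": 0,"rz": 0},
    {"x": 0,"y": 0,"z": -0.01,"rx": 0,"ry": 0,"rz": 0},
    {"x": 0,"y": 0,"z": -0.02,"rx": 0,"ry": 0,"rz": 0},
    {"x": 0,"y": 0,"z": -0.03,"rx": 0,"ry": 0,"rz": 0},
    {"x": 0,"y": 0,"z": -0.02,"rx": 0,"ry": 0,"rz": -0.1},
    {"x": 0,"y": 0,"z": 0,"rx": 0,"ry": 0,"rz": -0.15},
    {"x": 0,"y": 0,"z": 0,"rx": 0,"ry": 0,"rz": -0.15},
    {"x": 0,"y": 0,"z": 0,"rx": 0,"ry": 0,"rz": -0.15},
    {"x": 0,"y": 0,"z": 0,"rx": 0,"ry": 0,"rz": -0.15},
    {"x": 0,"y": 0,"z": 0,"rx": 0,"ry": 0,"rz": -0.07},
  ],
)

```text
time_s: 28.8
ee_pos: [0.5769, -0.174, 0.2113]
tcp_rot: [0.785, 0.62, -0.0, -0.002]
ft_force: [-0.8, -0.6, -2.2]
gripper_width: 0.0234
```

Run:
```python
from h import *
delta([.5192,.2914,.2],1.351)
```

```text
t 28.8 pos [ 0.5769 -0.174   0.2113] yaw [ 1.336 -0.002  0.002] w 0.0234 F [-0.76 -0.56 -2.2 ] T [ 0.001 -0.009  0.056] j6 -0.2
shift [ 0.4392 -0.1641  0.0126] turn [-0.0024 -0.0019 -0.0146]
```

>>> move_arm(
  steps=[
    {"x": 0.03,"y": -0.011,"z": 0,"rx": 0,"ry": 0,"rz": 0},
    {"x": 0.04,"y": -0.015,"z": 0,"rx": 0,"ry": 0,"rz": 0},
    {"x": 0.044,"y": -0.0165,"z": 0,"rx": 0,"ry": 0,"rz": 0},
    {"x": 0.044,"y": -0.0165,"z": 0,"rx": 0,"ry": 0,"rz": 0},
    {"x": 0.044,"y": -0.0165,"z": 0,"rx": 0,"ry": 0,"rz": 0},
    {"x": 0.044,"y": -0.0165,"z": 0,"rx": 0,"ry": 0,"rz": 0},
    {"x": 0.044,"y": -0.0165,"z": 0,"rx": 0,"ry": 0,"rz": 0},
    {"x": 0.04,"y": -0.015,"z": 0,"rx": 0,"ry": 0,"rz": 0},
    {"x": 0.03,"y": -0.011,"z": 0,"rx": 0,"ry": 0,"rz": 0},
    {"x": 0.02,"y": -0.008,"z": 0,"rx": 0,"ry": 0,"rz": 0},
  ],
)

```text
time_s: 29.8
ee_pos: [0.5257, 0.2396, 0.218]
tcp_rot: [0.788, 0.616, 0.002, 0.0]
ft_force: [0.8, -0.3, -0.7]
gripper_width: 0.0236
```

Run:
```python
from h import *
delta([.5192,.2914,.15],1.351)
```

```text
t 29.8 pos [0.5257 0.2396 0.218 ] yaw [ 1.328 -0.002 -0.003] w 0.0236 F [ 0.8  -0.31 -0.71] T [0.047 0.044 0.009] j6 0.52
shift [ 0.0486 -0.0189  0.068 ] turn [ 0.003  -0.0022 -0.0229]
```

>>> move_arm(
  steps=[
    {"x": 0.025,"y": -0.01,"z": 0.0,"rx": 0.003,"ry": -0.002,"rz": -0.02},
    {"x": 0.015,"y": -0.006,"z": 0.01,"rx": 0,"ry": 0,"rz": 0},
    {"x": 0.004,"y": -0.001,"z": 0.02,"rx": 0,"ry": 0,"rz": 0},
    {"x": 0,"y": 0,"z": 0.015,"rx": 0,"ry": 0,"rz": 0},
    {"x": 0,"y": 0,"z": 0.01,"rx": 0,"ry": 0,"rz": 0},
    {"x": 0,"y": 0,"z": 0,"rx": 0,"ry": 0,"rz": 0},
    {"x": 0,"y": 0,"z": 0,"rx": 0,"ry": 0,"rz": 0},
    {"x": 0,"y": 0,"z": 0,"rx": 0,"ry": 0,"rz": 0},
    {"x": 0,"y": 0,"z": 0,"rx": 0,"ry": 0,"rz": 0},
    {"x": 0,"y": 0,"z": 0,"rx": 0,"ry": 0,"rz": 0},
  ],
)

```text
time_s: 30.8
ee_pos: [0.5188, 0.289, 0.1624]
tcp_rot: [0.781, 0.625, 0.001, 0.001]
ft_force: [0.0, 0.5, -1.2]
gripper_width: 0.0234
```

Run:
```python
from h import *
delta([.5192,.2914,.124],1.351)
```

```text
t 30.8 pos [0.5188 0.289  0.1624] yaw [ 1.349 -0.    -0.002] w 0.0234 F [ 0.01  0.49 -1.16] T [-0.016 -0.014  0.006] j6 0.59
shift [ 0.0024 -0.0002  0.0384] turn [ 0.002 -0.    -0.002]
```

>>> move_arm(
  steps=[
    {"x": 0.0024,"y": 0,"z": 0.005,"rx": 0.002,"ry": 0,"rz": -0.002},
    {"x": 0,"y": 0,"z": 0.01,"rx": 0,"ry": 0,"rz": 0},
    {"x": 0,"y": 0,"z": 0.01,"rx": 0,"ry": 0,"rz": 0},
    {"x": 0,"y": 0,"z": 0.006,"rx": 0,"ry": 0,"rz": 0},
    {"x": 0,"y": 0,"z": 0.001,"rx": 0,"ry": 0,"rz": 0},
    {"x": 0,"y": 0,"z": 0,"rx": 0,"ry": 0,"rz": 0},
    {"x": 0,"y": 0,"z": 0,"rx": 0,"ry": 0,"rz": 0},
    {"x": 0,"y": 0,"z": 0,"rx": 0,"ry": 0,"rz": 0},
    {"x": 0,"y": 0,"z": 0,"rx": 0,"ry": 0,"rz": 0},
    {"x": 0,"y": 0,"z": 0,"rx": 0,"ry": 0,"rz": 0},
  ],
)

```text
time_s: 31.8
ee_pos: [0.52, 0.2918, 0.1283]
tcp_rot: [0.78, 0.625, 0.001, 0.0]
ft_force: [-0.6, 0.2, -2.1]
gripper_width: 0.0232
```

Run:
```python
from h import *
delta([.5192,.2914,.0695],1.351)
```

```text
t 31.8 pos [0.52   0.2918 0.1283] yaw [ 1.351e+00 -1.000e-03 -1.000e-03] w 0.0232 F [-0.58  0.15 -2.08] T [-0.015  0.034 -0.007] j6 0.59
shift [-0.0006 -0.0008  0.0588] turn [ 0.001  -0.0008  0.0001]
```

>>> move_arm(
  steps=[
    {"x": -0.0006,"y": -0.0008,"z": 0.003,"rx": 0.001,"ry": -0.001,"rz": 0},
    {"x": 0,"y": 0,"z": 0.004,"rx": 0,"ry": 0,"rz": 0},
    {"x": 0,"y": 0,"z": 0.004,"rx": 0,"ry": 0,"rz": 0},
    {"x": 0,"y": 0,"z": 0.004,"rx": 0,"ry": 0,"rz": 0},
    {"x": 0,"y": 0,"z": 0.004,"rx": 0,"ry": 0,"rz": 0},
    {"x": 0,"y": 0,"z": 0.002,"rx": 0,"ry": 0,"rz": 0},
    {"x": 0,"y": 0,"z": 0,"rx": 0,"ry": 0,"rz": 0},
    {"x": 0,"y": 0,"z": 0,"rx": 0,"ry": 0,"rz": 0},
    {"x": 0,"y": 0,"z": 0,"rx": 0,"ry": 0,"rz": 0},
    {"x": 0,"y": 0,"z": 0,"rx": 0,"ry": 0,"rz": 0},
  ],
)

```text
time_s: 32.8
ee_pos: [0.5191, 0.2914, 0.1055]
tcp_rot: [0.78, 0.625, -0.0, 0.0]
ft_force: [-0.3, 0.3, -1.3]
gripper_width: 0.0232
```

Run:
```python
from h import *
avg(3);delta([.5192,.2914,.0695],1.351)
```

```text
avg [-0.338 -0.626 -1.402  0.02  -0.    -0.007] sd [0.722 0.185 0.187 0.038 0.007 0.015]
t 32.95 pos [0.5191 0.2913 0.1056] yaw [ 1.351  0.    -0.   ] w 0.0233 F [-0.81 -0.45 -1.15] T [-0.004 -0.003 -0.013] j6 0.59
shift [0.0001 0.0001 0.0361] turn [0.0002 0.0001 0.0001]
```

Tip is at the hole, no contact. Continue down.

>>> move_arm(
  steps=[
    {"x": 0,"y": 0,"z": 0.004,"rx": 0,"ry": 0,"rz": 0},
    {"x": 0,"y": 0,"z": 0.005,"rx": 0,"ry": 0,"rz": 0},
    {"x": 0,"y": 0,"z": 0.005,"rx": 0,"ry": 0,"rz": 0},
    {"x": 0,"y": 0,"z": 0.005,"rx": 0,"ry": 0,"rz": 0},
    {"x": 0,"y": 0,"z": 0.005,"rx": 0,"ry": 0,"rz": 0},
    {"x": 0,"y": 0,"z": 0.003,"rx": 0,"ry": 0,"rz": 0},
    {"x": 0,"y": 0,"z": 0.002,"rx": 0,"ry": 0,"rz": 0},
    {"x": 0,"y": 0,"z": 0.0,"rx": 0,"ry": 0,"rz": 0},
    {"x": 0,"y": 0,"z": 0,"rx": 0,"ry": 0,"rz": 0},
    {"x": 0,"y": 0,"z": 0,"rx": 0,"ry": 0,"rz": 0},
  ],
)

```text
time_s: 33.95
ee_pos: [0.5187, 0.2912, 0.0733]
tcp_rot: [0.78, 0.625, -0.001, -0.0]
ft_force: [-0.7, -0.4, -1.2]
gripper_width: 0.0234
```

Run:
```python
from h import *
avg(3);delta([.5192,.2914,.0695],1.351)
```

```text
avg [ 0.477 -0.132 -1.256 -0.022  0.009 -0.024] sd [0.726 0.292 0.604 0.005 0.045 0.018]
t 34.1 pos [0.5188 0.2912 0.0735] yaw [1.351e+00 1.000e-03 1.000e-03] w 0.0233 F [ 0.04 -0.04 -2.07] T [-0.029  0.07  -0.   ] j6 0.59
shift [0.0003 0.0004 0.004 ] turn [-0.0006  0.0006  0.0001]
```

>>> move_arm(
  steps=[
    {"x": 0.0003,"y": 0.0003,"z": 0.001,"rx": 0,"ry": 0,"rz": 0},
    {"x": 0,"y": 0,"z": 0.001,"rx": 0,"ry": 0,"rz": 0},
    {"x": 0,"y": 0,"z": 0.001,"rx": 0,"ry": 0,"rz": 0},
    {"x": 0,"y": 0,"z": 0.0005,"rx": 0,"ry": 0,"rz": 0},
    {"x": 0,"y": 0,"z": 0.0005,"rx": 0,"ry": 0,"rz": 0},
    {"x": 0,"y": 0,"z": 0,"rx": 0,"ry": 0,"rz": 0},
    {"x": 0,"y": 0,"z": 0,"rx": 0,"ry": 0,"rz": 0},
    {"x": 0,"y": 0,"z": 0.0,"rx": 0,"ry": 0,"rz": 0},
    {"x": 0,"y": 0,"z": 0,"rx": 0,"ry": 0,"rz": 0},
    {"x": 0,"y": 0,"z": 0,"rx": 0,"ry": 0,"rz": 0},
  ],
)

```text
time_s: 35.1
ee_pos: [0.5194, 0.2916, 0.0696]
tcp_rot: [0.78, 0.625, -0.0, 0.0]
ft_force: [0.0, -0.1, -1.5]
gripper_width: 0.0234
```

Run:
```python
from h import *
avg(4);delta([.5192,.2914,.0695],1.351)
```

```text
avg [ 0.248  0.455 -1.008  0.009  0.004 -0.011] sd [0.464 0.279 0.464 0.029 0.013 0.027]
t 35.3 pos [0.5195 0.2916 0.0695] yaw [ 1.351  0.    -0.   ] w 0.0234 F [ 0.98  0.81 -1.15] T [0.031 0.017 0.029] j6 0.59
shift [-0.0003 -0.0002  0.    ] turn [0.0001 0.0001 0.0001]
```

>>> move_arm(
  steps=[
    {"x": 0,"y": 0,"z": 0.0008,"rx": 0,"ry": 0,"rz": 0},
    {"x": 0,"y": 0,"z": 0,"rx": 0,"ry": 0,"rz": 0},
    {"x": 0,"y": 0,"z": 0,"rx": 0,"ry": 0,"rz": 0},
    {"x": 0,"y": 0,"z": 0,"rx": 0,"ry": 0,"rz": 0},
    {"x": 0,"y": 0,"z": 0,"rx": 0,"ry": 0,"rz": 0},
    {"x": 0,"y": 0,"z": 0,"rx": 0,"ry": 0,"rz": 0},
    {"x": 0,"y": 0,"z": 0,"rx": 0,"ry": 0,"rz": 0},
    {"x": 0,"y": 0,"z": 0.0,"rx": 0,"ry": 0,"rz": 0},
    {"x": 0,"y": 0,"z": 0,"rx": 0,"ry": 0,"rz": 0},
    {"x": 0,"y": 0,"z": 0,"rx": 0,"ry": 0,"rz": 0},
  ],
)

```text
time_s: 36.3
ee_pos: [0.5196, 0.2917, 0.0696]
tcp_rot: [0.78, 0.625, 0.0, 0.0]
ft_force: [-0.5, -0.5, -0.5]
gripper_width: 0.0234
```

>>> move_arm(
  steps=[
    {"x": 0,"y": 0,"z": 0,"rx": 0,"ry": 0,"rz": 0},
    {"x": 0,"y": 0,"z": 0,"rx": 0,"ry": 0,"rz": 0},
    {"x": 0,"y": 0,"z": 0,"rx": 0,"ry": 0,"rz": 0},
    {"x": 0,"y": 0,"z": 0,"rx": 0,"ry": 0,"rz": 0},
    {"x": 0,"y": 0,"z": 0,"rx": 0,"ry": 0,"rz": 0},
    {"x": 0,"y": 0,"z": 0,"rx": 0,"ry": 0,"rz": 0},
    {"x": 0,"y": 0,"z": 0,"rx": 0,"ry": 0,"rz": 0},
    {"x": 0,"y": 0,"z": 0.0,"rx": 0,"ry": 0,"rz": 0},
    {"x": 0,"y": 0,"z": 0,"rx": 0,"ry": 0,"rz": 0},
    {"x": 0,"y": 0,"z": 0,"rx": 0,"ry": 0,"rz": 0},
  ],
  jaw=0.08,
)

```text
time_s: 37.3
ee_pos: [0.5206, 0.2921, 0.0702]
tcp_rot: [0.78, 0.625, 0.001, 0.0]
ft_force: [-0.8, -0.6, 0.5]
gripper_width: 0.08
```

>>> move_arm(
  steps=[
    {"x": 0,"y": 0,"z": -0.005,"rx": 0,"ry": 0,"rz": 0},
    {"x": 0,"y": 0,"z": -0.01,"rx": 0,"ry": 0,"rz": 0},
    {"x": 0,"y": 0,"z": -0.02,"rx": 0,"ry": 0,"rz": 0},
    {"x": 0,"y": 0,"z": -0.03,"rx": 0,"ry": 0,"rz": 0},
    {"x": 0,"y": 0,"z": -0.03,"rx": 0,"ry": 0,"rz": 0},
    {"x": 0,"y": 0,"z": -0.03,"rx": 0,"ry": 0,"rz": 0},
    {"x": -0.03,"y": 0.01,"z": -0.02,"rx": 0,"ry": 0,"rz": 0},
    {"x": -0.04,"y": 0.0,"z": 0,"rx": 0,"ry": 0,"rz": 0},
    {"x": -0.04,"y": 0,"z": 0,"rx": 0,"ry": 0,"rz": 0},
    {"x": -0.04,"y": 0,"z": 0,"rx": 0,"ry": 0,"rz": 0},
  ],
)

```text
time_s: 38.3
ee_pos: [0.4997, 0.1437, 0.2298]
tcp_rot: [0.777, 0.629, 0.006, 0.003]
ft_force: [-0.1, -1.1, 0.1]
gripper_width: 0.0797
```

>>> move_arm(
  steps=[
    {"x": -0.03,"y": 0,"z": 0,"rx": 0,"ry": 0,"rz": 0},
    {"x": 0,"y": 0,"z": 0,"rx": 0,"ry": 0,"rz": 0},
    {"x": 0,"y": 0,"z": 0,"rx": 0,"ry": 0,"rz": 0},
    {"x": 0,"y": 0,"z": 0,"rx": 0,"ry": 0,"rz": 0},
    {"x": 0,"y": 0,"z": 0,"rx": 0,"ry": 0,"rz": 0},
    {"x": 0,"y": 0,"z": 0,"rx": 0,"ry": 0,"rz": 0},
    {"x": 0,"y": 0,"z": 0,"rx": 0,"ry": 0,"rz": 0},
    {"x": 0,"y": 0,"z": 0.0,"rx": 0,"ry": 0,"rz": 0},
    {"x": 0,"y": 0,"z": 0,"rx": 0,"ry": 0,"rz": 0},
    {"x": 0,"y": 0,"z": 0,"rx": 0,"ry": 0,"rz": 0},
  ],
)

```text
time_s: 39.3
ee_pos: [0.4936, 0.1133, 0.2338]
tcp_rot: [0.778, 0.629, 0.009, 0.005]
ft_force: [-0.3, -0.1, 0.5]
gripper_width: 0.0799
```

Run:
```python
from h import *
s=save("scene","s9"); t=save("top","t9")
s0=cv2.imread("pics/scene0.png");t0=cv2.imread("pics/top0.png")
def cr(i,u,v,W=16,H=12): return cv2.resize(i[v-H:v+H,u-W:u+W],(400,300),interpolation=cv2.INTER_CUBIC)
u=lambda i:i[:,:,::-1]
cv2.imwrite("pics/c9.png",np.vstack([np.hstack([cr(s0,443,217),cr(u(s),443,217)]),np.hstack([cr(u(t),214,219),cr(u(s),250,299)])]))
delta([.5192,.2914,.0695],1.351)
```

```text
t 39.4 pos [0.4936 0.1132 0.2338] yaw [ 1.36  -0.007 -0.019] w 0.0799 F [-0.51 -0.54 -0.6 ] T [ 0.006  0.021 -0.046] j6 0.26
shift [ 0.1784 -0.0154  0.1654] turn [ 0.0185 -0.0075  0.0086]
```

View pics/c9.png

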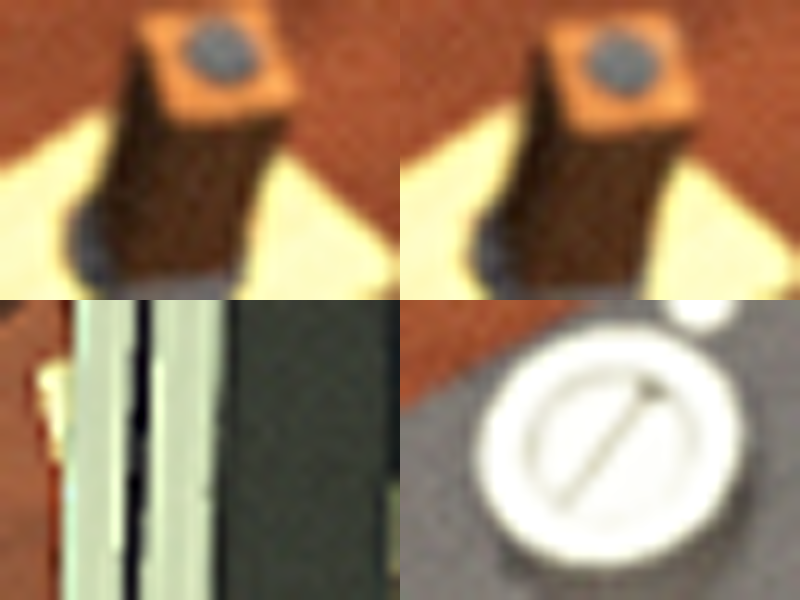

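>>> move_arm(
  steps=[
    {"x": -0.04,"y": 0,"z": 0,"rx": 0,"ry": 0,"rz": 0},
    {"x": -0.04,"y": 0,"z": 0,"rx": 0,"ry": 0,"rz": 0},
    {"x": -0.04,"y": 0,"z": 0,"rx": 0,"ry": 0,"rz": 0},
    {"x": -0.04,"y": 0,"z": 0,"rx": 0,"ry": 0,"rz": 0},
    {"x": -0.04,"y": 0,"z": 0,"rx": 0,"ry": 0,"rz": 0},
    {"x": -0.04,"y": 0,"z": 0,"rx": 0,"ry": 0,"rz": 0},
    {"x": -0.03,"y": 0,"z": 0,"rx": 0,"ry": 0,"rz": 0},
    {"x": 0,"y": 0,"z": 0.0,"rx": 0,"ry": 0,"rz": 0},
    {"x": 0,"y": 0,"z": 0,"rx": 0,"ry": 0,"rz": 0},
    {"x": 0,"y": 0,"z": 0,"rx": 0,"ry": 0,"rz": 0},
  ],
)

```text
time_s: 40.4
ee_pos: [0.4365, -0.1598, 0.2327]
tcp_rot: [0.777, 0.63, 0.01, 0.007]
ft_force: [-0.3, 0.5, 0.2]
gripper_width: 0.08
```

Run:
```python
from h import *
s=save("scene","s10")[:,:,::-1]; t=save("top","t10")[:,:,::-1]
D=[]
for c,n,i,(u,v) in(("scene","scene0",s,(444,209)),("top","top0",t,(211,215))):
    i0=cv2.imread(f"pics/{n}.png"); P=lambda a,r:cv2.resize(a[v-r:v+r,u-r:u+r],None,fx=8,fy=8,interpolation=cv2.INTER_CUBIC)
    m=cv2.matchTemplate(P(i,10),P(i0,6),cv2.TM_CCOEFF_NORMED); _,q,_,l=cv2.minMaxLoc(m)
    d=(np.array(l)-32)/8; D.append(((u,v),d)); print(c,d,q, "world",ray(c,u+d[0],v+d[1],.108)-ray(c,u,v,.108))
a,b=[(np.array(x)+d) for x,d in D]
print("3d",tri(a,b)[0]-tri(np.array(D[0][0]),np.array(D[1][0]))[0])
W=lambda a,u,v,W=16,H=12:cv2.resize(a[v-H:v+H,u-W:u+W],(400,300),interpolation=cv2.INTER_CUBIC)
cv2.imwrite("pics/c10.png",np.hstack([W(t,214,219),W(t,402,197)]))
```

```text
scene [0.25  0.875] 0.9774810075759888 world [ 0.00243362 -0.00057883  0.        ]
top [ 0.375 -0.75 ] 0.9028703570365906 world [ 0.00184503 -0.00081074  0.        ]
3d [ 0.00202555 -0.00045962 -0.00059274]
```

View pics/c10.png

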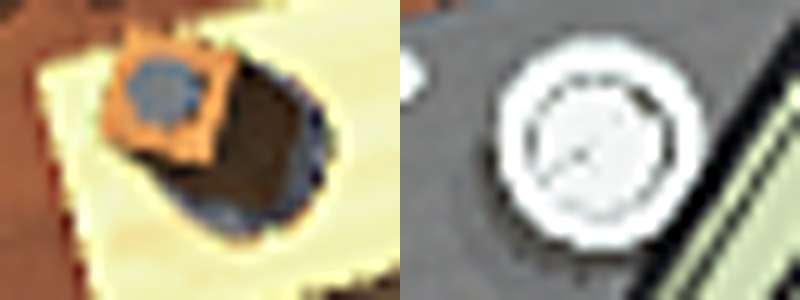

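```bash
python3 -c "
from h import *
print(bot.get_state()['time_s'],bot.close_job())"
```

```text
the job is handed in; nothing more can be done
40.5 None
```

The job is handed in at 40.5 s of robot time. I turned the lock screw to its stop and left it snug. The flat driver is back upright in its original rack hole and released. The interface gave no verdict, so the outcome below rests on my own measurements.

- **Fit:** The blade first landed on the screw's face. A 1.5 mm sideways slide dropped it into the slot.
- **Turning:** The vertical force was about 4–5 N throughout, which puts the screw roughly 2–3 mm down on its spring.
- **Snug:** Torque stayed at 0.06–0.10 N m while the screw turned, then rose to 0.17 and 0.26 N m at the stop. I backed off the twist before lifting the blade out. The last pictures show the slot still turned well over.
- **Return:** Both cameras put the driver about 2 mm from where it started, against a limit of 6 mm. The gripper is open and well clear of it.
- **Not checked:** I did not measure the bystanders' positions, but all sideways travel was well above them. I read the screw's final angle only from the torque rise and the slot's look, not directly.
- **Disagreement:** At the start the two cameras differed by about 3 mm on the collar's position along x. The blade's contact with the screw settled the position.

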